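# Sort electric strikes by slot fit and test their terminals

### The job

Sort the electric strikes standing loose on the bench by trying them in the slot of the aluminium frame section: those that go fully down stay in it, lined up by length with the shortest nearest the tall black end stop, and those too wide for the slot go into the grey returns bin. Then take the test pen and, working along the row from the end stop, rest its tip lightly for a moment on every brass terminal in turn, both of each strike. Finish by laying the pen back in its rest the way it lay, and leave the other things on the bench alone.

Things in the scene. Friction and masses are not known exactly. Their poses are not given: they have to be found in the camera images.
- strike64: electric door strike, a plain grey metal block 64 mm long (its x axis), 32 mm high, with two brass terminals standing 3 mm out of its top; its width (y axis) is either 24 or 30 mm, which is not known beforehand. Origin at the centre of the underside, z up; about 160 g; may be absent (None)
- strike64_ta (a point): centre of the top face of the brass terminal (12 mm across) at the +x end of strike64, 22.5 mm from its middle and 35 mm above its underside
- strike64_tb (a point): the same at the -x end of strike64
- strike70: electric door strike, a plain grey metal block 70 mm long (its x axis), 32 mm high, with two brass terminals standing 3 mm out of its top; its width (y axis) is either 24 or 30 mm, which is not known beforehand. Origin at the centre of the underside, z up; about 160 g; may be absent (None)
- strike70_ta (a point): centre of the top face of the brass terminal (12 mm across) at the +x end of strike70, 25.5 mm from its middle and 35 mm above its underside
- strike70_tb (a point): the same at the -x end of strike70
- strike76: electric door strike, a plain grey metal block 76 mm long (its x axis), 32 mm high, with two brass terminals standing 3 mm out of its top; its width (y axis) is either 24 or 30 mm, which is not known beforehand. Origin at the centre of the underside, z up; about 160 g; may be absent (None)
- strike76_ta (a point): centre of the top face of the brass terminal (12 mm across) at the +x end of strike76, 28.5 mm from its middle and 35 mm above its underside
- strike76_tb (a point): the same at the -x end of strike76
- strike82: electric door strike, a plain grey metal block 82 mm long (its x axis), 32 mm high, with two brass terminals standing 3 mm out of its top; its width (y axis) is either 24 or 30 mm, which is not known beforehand. Origin at the centre of the underside, z up; about 160 g; may be absent (None)
- strike82_ta (a point): centre of the top face of the brass terminal (12 mm across) at the +x end of strike82, 31.5 mm from its middle and 35 mm above its underside
- strike82_tb (a point): the same at the -x end of strike82
- strike88: electric door strike, a plain grey metal block 88 mm long (its x axis), 32 mm high, with two brass terminals standing 3 mm out of its top; its width (y axis) is either 24 or 30 mm, which is not known beforehand. Origin at the centre of the underside, z up; about 160 g; may be absent (None)
- strike88_ta (a point): centre of the top face of the brass terminal (12 mm across) at the +x end of strike88, 34.5 mm from its middle and 35 mm above its underside
- strike88_tb (a point): the same at the -x end of strike88
- frame: fixed aluminium frame section, 60 (x) by 304 (y) by 22 mm high; a slot 27 mm wide and 14 mm deep runs along its middle from y = -152 to +152 mm, floor 8 mm above the bench, edges bevelled 3 mm at 45 deg. Black end stop 40 mm high at the +y end, 18 mm cap at -y. Origin: centre of underside. A 24 mm strike stands on the slot floor; a 30 mm one stays on the bevels about 12 mm higher
- frame_stop (a point): point in the middle of the inner face of the tall end stop, at (0, 152, 30) mm in the frame section's axes
- bin: returns bin, fixed open grey box, 130 (x) by 190 (y) mm outside, 40 mm high, walls and floor 4 mm thick. Origin at the centre of the underside
- rest: fixed black pen rest: two forks 96 mm apart along its x axis, each a U notch 28 mm wide whose floor is 24 mm above the bench and whose arms rise to 38 mm; between the forks (84 mm clear) only a plate 8 mm high. Origin at the centre of the underside; the pen lies along its x axis
- pen: cordless test pen, starts lying on the rest. Grey square body 16 mm wide (y), 18 mm high (z), from x = -85 to +35 mm; a stepped round nose runs on to the steel ball tip at x = +85 mm. Origin on the underside, midway along the whole pen; on the rest its frame is that of the rest, 24 mm up. About 60 g, centre of mass near x = -20 mm
- pen_tip (a point): centre of the 5 mm steel ball at the tip of the pen, at (85, 0, 9) mm in the pen's frame
- padlock: bystander: brass padlock 40 x 20 mm, 63 mm high, standing; leave it alone. Origin on the underside
- cylinder: bystander: brass door-lock cylinder 62 mm long, 32 mm high; leave it alone. Origin on the underside
- tape: bystander: yellow tape measure 62 x 34 x 58 mm; leave it alone. Origin on the underside
Not all that is in view belongs to the job. What is shaped like the strike64 but turquoise is not meant.

How it is judged:
By the outcome, as a careful person would: the job done as asked, in the order asked, and still so for the second after the job is handed in, with the robot touching nothing.
Of strike64, strike76, strike88 only 2 to 3 are there at a start; the rules pass over those that are not, and their reading is None.
Of strike70, strike82 only 1 to 2 are there at a start; the rules pass over those that are not, and their reading is None.
At some moment in a run one of strike64, strike70, strike76, strike82, strike88 may be knocked a few centimetres aside while the robot is not near it.
It also fails if it takes over 210 s, if anything falls off the work surface, if the arm or the gripper's body presses on something with over 40 N, if the wrist force passes 120 N, or if a joint passes its speed limit or range.

### The arm

A 7-joint arm with a two-finger parallel gripper is mounted at the origin on the work surface. World frame = base frame: x ahead of the robot, y to its left, z up, the work surface at z = 0. Lengths are in m, angles in rad, forces in N, time in s.
With the tool pointing down it reaches from about 0.4 to 0.85 m from the base axis. Payload 10.4 kg.
Tool frame: the origin (TCP) lies at the very end of the fingers, on their centre line; the grasp point (between the pads) lies 19 mm behind it; z points along the fingers, y is the line along which they close (so a half turn about z gives the same grasp; the last joint's range is limited). The gripper opens to 87 mm and grips with 3 to 60 N. Pads are 19 mm wide; open, the fingers measure 117 mm over their backs; the gripper's body (75 mm by 190 mm) begins 51 mm behind the grasp point.
Start: joints at [1.229, 0.332, -0.065, 1.46, 0.022, 1.35, -0.088], TCP at [0.196, -0.594, 0.223] pointing down, gripper open.
Joint ranges: [-2.6, 2.6], [-0.5, 2.12], [-1.47, 1.34], [0.16, 2.42], [-1.27, 4.41], [0.06, 2.06], [-2.6, 2.6]. Speed limits (rad/s): [2.22, 2.22, 2.79, 2.79, 3.14, 3.14, 3.14].

### API

Orientations are given as a unit quaternion [x, y, z, w].
In Python, from bench import read_state, cams, workorder gives the robot as it stands.
- The arm moves only by the shell command python3 -m crank 'ROWS' [FORCE]. ROWS is text: rows parted by semicolons, each of 5 numbers parted by spaces: the shift along the tool's x, y, z scaled (see below), then the turn about the tool's z scaled (see below), then the opening, from -1 (shut) to 1 (fully open). In form: dx dy dz yaw jaw; .... A call has 1 to 10 rows; each row shifts and turns the commanded pose from where the row before left it, along the tool's axes as they then stand; what a row does not reach is not made up. The controller multiplies each number of a shift by 200 mm and each number of a turn by 90 degrees. A row lasts 1/10 s, in which the tool goes at most 50 mm and 8.59 degrees, less where a joint would pass 70% of its speed; a pose out of reach is approached as far as the arm can. A call with a number of a shift or a turn outside -1 to 1 is refused whole. A call with a gripper value outside its range is refused whole. The fingers move at their own pace and stop on an object; FORCE is the grip in N (left out, the last holds). Time passes only in rows, so rows that do not move let the fingers close. It gives the time, the measured TCP pose, the force, the opening and the grip force at its end, in the units of the state.
- read_state(): the state, without advancing time (a new reading comes with each control period).
- cams.camera(name): name is "scene" or "top"; returns a dict with "img" (480x640x3 uint8, blue, green, red), "K" (3x3 intrinsics, pixels), "xyz" and "attitude" of the camera in the world. Camera axes: x right, y down, z forward; pixel columns grow to the right and rows downward; lengths in m; the calibration is good to about 2 mm. A picture is of the moment at which its call begins. There is no depth.
- workorder.close_job(): hands the job in; it is judged then, once.
The state is a dict: "time": time; "joint_positions": joint angles; "joint_vel": joint speeds; "joint_torque": joint torques, N m; "ee_pos": TCP position; "eef_rot": TCP orientation; "ft_force": force on the tool from outside, world axes, zero at the start; "torque": the same for the moment, N m; "width": finger opening in m; "grip_force": force on a finger pad.
Only numpy, scipy, OpenCV 4.12 (cv2) and the standard library are available. Lean on these libraries where they do the work, as an engineer would, in place of code of your own. Each camera call takes 0.05 s, during which the arm holds its last target. There are 200 camera calls.

## Working session

There is one attempt and no reset: what is moved stays moved. The work goes in short steps, Python scripts to look and compute and a shell command to move; the robot and the scene stay as the last step left them, time stands still between calls to the robot, and variables do not carry over. Pictures are saved under pics/ and viewed, at most 14 in all, crops included, and the job is handed in when it is done.

```bash
mkdir -p pics; ls; python3 - <<'E'
from bench import read_state, cams
import cv2
s=read_state(); print(s)
for n in("scene","top"):
    c=cams.camera(n); cv2.imwrite(f"pics/{n}0.png",c["img"]); print(n,c["K"],c["xyz"],c["attitude"])
E
```

```text
pics
{'time': 0.0, 'joint_positions': array([ 1.22941753,  0.33285272, -0.06473436,  1.46094661,  0.02159904,
        1.34991558, -0.08849556]), 'joint_vel': array([ 0.00107035, -0.0010178 ,  0.00019607,  0.00043343, -0.00075535,
       -0.00010461,  0.00044657]), 'joint_torque': array([ 5.92152155e-04, -6.23265696e+01,  2.48546444e-02, -3.89890480e+01,
       -6.12807227e-02,  3.95702349e-02,  1.22610259e-04]), 'ee_pos': array([ 0.19576881, -0.59313088,  0.22176347]), 'eef_rot': array([ 9.87319539e-01,  1.58743878e-01, -1.40539681e-04, -6.99290029e-04]), 'ft_force': array([-0.2315323 , -0.15327752,  0.58960614]), 'torque': array([-0.00990342,  0.01174453,  0.01040795]), 'grip_force': 0.0, 'width': 0.08727943597132373}
scene [[543.51393075   0.         325.13770889]
 [  0.         543.51393075 250.11375558]
 [  0.           0.           1.        ]] [0.93424755 0.52240098 0.8178834 ] [ 0.3062447   0.88784251 -0.32574444 -0.1088137 ]
top [[499.60437774   0.         321.16219712]
 [  0.         499.60437774 240.43734663]
 [  0.           0.           1.        ]] [0.42528238 0.02438362 1.24473858] [-0.70318812  0.70954324 -0.03221262  0.03220569]
```

View pics/top0.png

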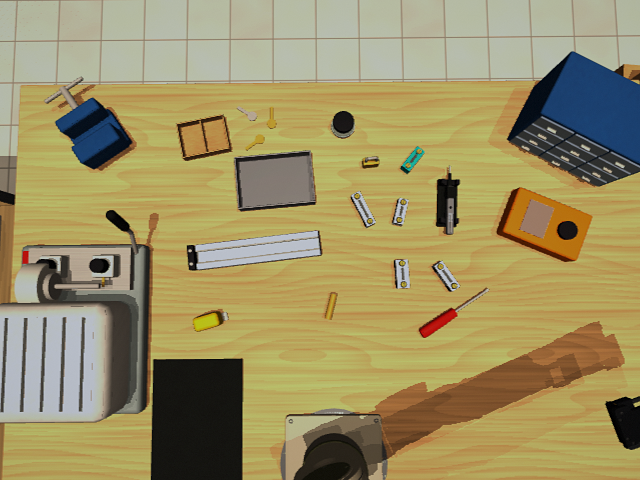

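View pics/scene0.png

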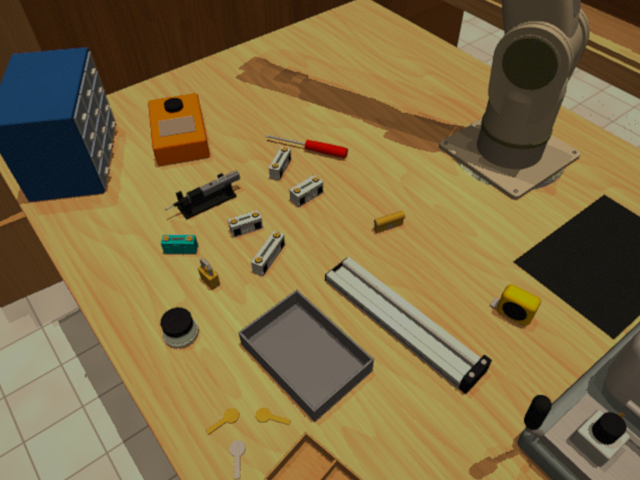

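The top view shows four grey strikes near (363,209), (401,211), (402,273) and (446,275). The turquoise decoy is at (412,159), and the pen on its rest is at (449,205) with its tip pointing up the image (+x). The frame runs from the stop at (192,257) to (322,243), and the bin is at (275,180). The tape (210,320) and the cylinder (331,305) lie on the robot's side of the frame.

```bash
cat > h.py <<'E'
import numpy as np, cv2
from scipy.spatial.transform import Rotation as R
from bench import read_state, cams
def ray(c,uv,z):
    d=R.from_quat(c["attitude"]).as_matrix()@np.linalg.solve(c["K"],[uv[0],uv[1],1.]); p=np.array(c["xyz"])
    return (p+d*(z-p[2])/d[2])
def proj(c,P):
    q=c["K"]@(R.from_quat(c["attitude"]).as_matrix().T@(np.array(P,float)-c["xyz"])); return q[:2]/q[2]
def brass(c,lo=(15,90,60),hi=(32,255,255)):
    return cv2.inRange(cv2.cvtColor(c["img"],cv2.COLOR_BGR2HSV),lo,hi)
def go(x,y,z,psi=None):
    """tool-axis steps to a world TCP point, heading psi (deg, of tool x): turn first, then shift"""
    s=read_state(); m=R.from_quat(s["eef_rot"]).as_matrix(); p=np.degrees(np.arctan2(m[1,0],m[0,0]))
    if psi is None: psi=p
    t=(p-psi+90)%180-90
    a=np.radians(p-t); d=np.array([x,y,z])-s["ee_pos"]
    print("psi %.1f yaw sum %.4f"%(p,t/90),"dx dy dz sum",np.round([(d[0]*np.cos(a)+d[1]*np.sin(a))/.2,(d[0]*np.sin(a)-d[1]*np.cos(a))/.2,-d[2]/.2],4),"t",s["time"])
E
python3 - <<'E'
from h import *
for n in("top","scene"):
    c=cams.camera(n); im=c["img"]
    if n=="top":
        x0,y0,x1,y1=340,140,470,300
    else: x0,y0,x1,y1=160,120,340,290
    hsv=cv2.cvtColor(im,cv2.COLOR_BGR2HSV)
    for p in ([(402,262),(402,272),(420,250),(403,202),(352,250)] if n=="top" else [(235,222),(220,200)]): print(n,p,hsv[p[1],p[0]])
    cv2.imwrite(f"pics/{n}z.png",cv2.resize(im[y0:y1,x0:x1],None,fx=3.6,fy=3.6,interpolation=0))
E
python3 -c "
import cv2,numpy as np
a=cv2.imread('pics/topz.png');b=cv2.imread('pics/scenez.png');print(a.shape,b.shape)
"
```

```text
top (402, 262) [ 26 155 155]
top (402, 272) [23 50 81]
top (420, 250) [ 21 136 184]
top (403, 202) [ 24 138 137]
top (352, 250) [ 25 124 185]
scene (235, 222) [ 19 204 120]
scene (220, 200) [12 53 24]
(576, 468, 3) (612, 648, 3)
```

View pics/topz.png

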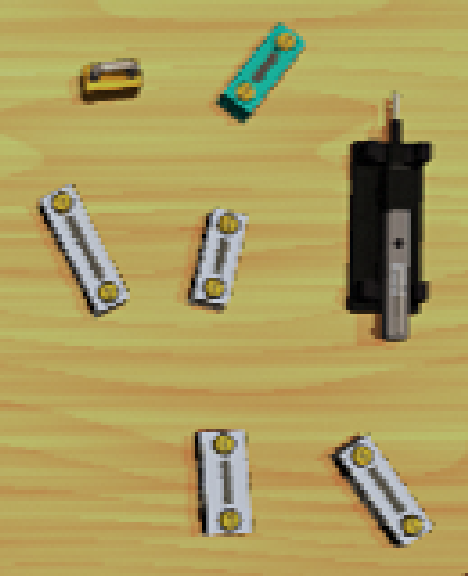

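The zoomed view shows the four white-topped strikes with brass dots and the pen with its tip up, offset to the right of the rest's middle because of parallax. Next I'll measure these.

```bash
cat >> h.py <<'E'
def rects(c,mask,zt,amin=60):
    out=[]
    for k in cv2.findContours(mask,cv2.RETR_EXTERNAL,cv2.CHAIN_APPROX_NONE)[0]:
        if cv2.contourArea(k)<amin: continue
        out.append((cv2.minAreaRect(k),k))
    return out
def strikes(c,box,zt=.035):
    hsv=cv2.cvtColor(c["img"],cv2.COLOR_BGR2HSV); m=cv2.inRange(hsv,(0,0,95),(180,75,255))
    keep=np.zeros_like(m); x0,y0,x1,y1=box; keep[y0:y1,x0:x1]=255; m=cv2.morphologyEx(m&keep,cv2.MORPH_CLOSE,np.ones((3,3)))
    res=[]
    for r,k in rects(c,m,zt):
        if max(r[1])>45 or min(r[1])<6: continue
        f=np.zeros_like(m); cv2.fillPoly(f,[cv2.boxPoints(r).astype(np.int32)],255)
        b=cv2.inRange(hsv,(15,100,70),(35,255,255))&f
        n,l,st,ce=cv2.connectedComponentsWithStats(b)
        w=np.maximum(hsv[...,1].astype(float)-80,0)
        T=[]
        for i in sorted(range(1,n),key=lambda i:-st[i,4])[:2]:
            ys,xs=np.where(l==i); ww=w[ys,xs]; T.append([(xs*ww).sum()/ww.sum(),(ys*ww).sum()/ww.sum()])
        if len(T)<2: continue
        A,B=[ray(c,t,zt) for t in T]; d=A-B; mid=(A+B)/2
        res.append((mid[:2],np.linalg.norm(d),np.degrees(np.arctan2(d[1],d[0]))%180))
        print("strike mid",np.round(mid[:2],4),"sep mm %.1f L %.1f"%(res[-1][1]*1e3,res[-1][1]*1e3+19),"ang %.1f"%res[-1][2],"px",np.round(r[0]),np.round(r[1],1))
    return res
E
python3 - <<'E'
from h import *
c=cams.camera("top"); strikes(c,(340,140,470,300)); 
s=cams.camera("scene"); print("scene"); strikes(s,(215,130,340,290))
hsv=cv2.cvtColor(c["img"],cv2.COLOR_BGR2HSV)
print("frame/bin light+grey")
m=cv2.inRange(hsv,(0,0,60),(180,75,255)); k=np.zeros_like(m); k[140:280,180:335]=255
for r,_ in rects(c,m&k,0,400):
    b=cv2.boxPoints(r); print(np.round(b,1).tolist(), [np.round(ray(c,p,z)[:2],3).tolist() for z in (.022,.04) for p in b])
d=cv2.inRange(hsv,(0,0,0),(180,255,50))
for nm,bx in (("stop",(180,235,205,280)),("bin",(228,145,322,215)),("rest",(430,165,470,245))):
    k=np.zeros_like(d); k[bx[1]:bx[3],bx[0]:bx[2]]=255
    for r,_ in rects(c,d&k,0,60): 
        b=cv2.boxPoints(r); print(nm,np.round(b,1).tolist(),[np.round(ray(c,p,.04)[:2],3).tolist() for p in b])
im=c["img"]
big=np.vstack([cv2.resize(im[225:340,180:340],None,fx=4.5,fy=4.5,interpolation=0)])
cv2.imwrite("pics/fr.png",big)
E
```

```text
strike mid [ 0.4477 -0.2789] sep mm 56.7 L 75.7 ang 34.1 px [447. 276.] [31.5 10.1]
strike mid [ 0.4543 -0.1715] sep mm 51.0 L 70.0 ang 2.4 px [402. 273.] [28.5 12.8]
strike mid [ 0.6076 -0.1712] sep mm 44.4 L 63.4 ang 165.6 px [401. 211.] [10.2 25.7]
strike mid [ 0.6147 -0.079 ] sep mm 68.3 L 87.3 ang 25.8 px [363. 208.] [35.5 10.1]
scene
strike mid [0.5667 0.0512] sep mm 32.6 L 51.6 ang 50.3 px [333. 277.] [16. 12.]
strike mid [ 0.6122 -0.0776] sep mm 71.7 L 90.7 ang 27.5 px [267. 248.] [11.5 41.5]
strike mid [ 0.6063 -0.1685] sep mm 44.7 L 63.7 ang 166.0 px [244. 219.] [ 9.8 32.6]
strike mid [ 0.4553 -0.1723] sep mm 46.4 L 65.4 ang 11.3 px [306. 186.] [12. 32.]
strike mid [ 0.4451 -0.2785] sep mm 60.3 L 79.3 ang 36.5 px [279. 158.] [10.2 26.7]
frame/bin light+grey
[[193.1999969482422, 244.60000610351562], [317.5, 229.8000030517578], [320.5, 255.10000610351562], [196.1999969482422, 269.8999938964844]] [[0.53, 0.338], [0.563, 0.033], [0.501, 0.026], [0.468, 0.33], [0.528, 0.334], [0.561, 0.033], [0.5, 0.026], [0.467, 0.325]]
[[233.1999969482422, 156.8000030517578], [310.200012207031
[... 382 characters left out ...]
[0.528, 0.328], [0.469, 0.322], [0.468, 0.343]]
bin [[238.89999389648438, 208.39999389648438], [314.0, 201.5], [314.20001220703125, 203.89999389648438], [239.1999969482422, 210.6999969482422]] [[0.616, 0.223], [0.631, 0.041], [0.625, 0.04], [0.61, 0.223]]
bin [[234.6999969482422, 158.0], [307.8999938964844, 151.39999389648438], [312.29998779296875, 199.5], [239.10000610351562, 206.1999969482422]] [[0.741, 0.235], [0.756, 0.054], [0.636, 0.045], [0.621, 0.223]]
rest [[435.70001220703125, 232.6999969482422], [437.29998779296875, 172.6999969482422], [458.29998779296875, 173.1999969482422], [456.70001220703125, 233.3000030517578]] [[0.552, -0.254], [0.7, -0.262], [0.698, -0.314], [0.55, -0.305]]
```

View pics/fr.png

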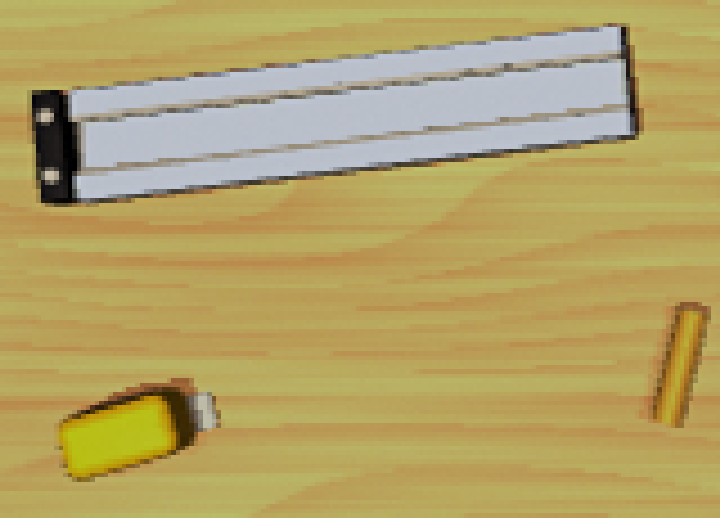

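The crop shows the light frame top from x≈75 to 626 (×4.5), with slot lines at y≈120/172 on the left and 57/107 on the right. The black stop is at the left, the tape at (115,430), and the cylinder at (680,365).

```bash
cat >> h.py <<'E'
E
python3 - <<'E'
from h import *
c=cams.camera("top")
P=[ray(c,(x/4.5+180-.5,y/4.5+225-.5),.022) for x,y in((75,146),(626.5,82))]
d=P[0]-P[1]; print(P,np.linalg.norm(d),np.degrees(np.arctan2(d[1],d[0])), (P[0]+P[1])/2)
s=cams.camera("scene"); cv2.imwrite("pics/sf.png",cv2.resize(s["img"][245:400,315:500],None,fx=3.8,fy=3.8,interpolation=cv2.INTER_CUBIC))
ctr=(P[0]+P[1])/2; 
for dv in(.152,0,-.152): print(proj(s,[*(ctr+d/np.linalg.norm(d)*dv)[:2],.022]))
go(.607,-.170,.08,165.8)
E
```

```text
[array([0.49916666, 0.33051766, 0.022     ]), array([0.53144014, 0.02991333, 0.022     ])] 0.30233184218214715 96.12791622548798 [0.5153034  0.18021549 0.022     ]
[468.21164122 369.70699121]
[396.88595392 313.13347664]
[335.49813751 264.44239973]
psi 18.3 yaw sum 0.3607 dx dy dz sum [ 1.4732 -2.5569  0.7124] t 0.4
```

View pics/sf.png

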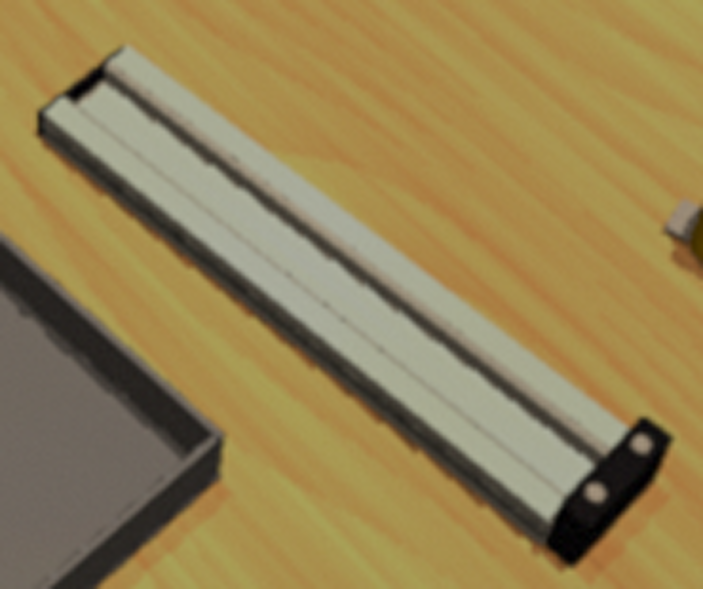

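The scene view agrees with the frame pose to about 3 mm: slot end mid at crop (85,78), stop at (610,490). Now I'll move to strike64.

```bash
python3 -m crank '0 0 .178 .0902 .15;0 0 .178 .0902 .15;0 0 .178 .0902 .15;0 0 .178 .0902 .15;.0982 -.1705 0 0 .15;.0982 -.1705 0 0 .15;.0982 -.1705 0 0 .15;.0982 -.1705 0 0 .15;.0982 -.1705 0 0 .15;.0982 -.1705 0 0 .15' 20; python3 -m crank '.0982 -.1705 0 0 .15;.0982 -.1705 0 0 .15;.0982 -.1705 0 0 .15;.0982 -.1705 0 0 .15;.0982 -.1705 0 0 .15;.0982 -.1705 0 0 .15;.0982 -.1705 0 0 .15;.0982 -.1705 0 0 .15;.0982 -.1705 0 0 .15;0 0 0 0 .15'; python3 -c "
from h import *
strikes(cams.camera('top'),(340,140,470,300)); go(.607,-.170,.017,165.8)"
```

```text
time: 1.4
ee_pos: [0.3614, -0.4229, 0.0804]
eef_rot: [0.992, -0.124, 0.0, 0.0]
ft_force: [0.3, -0.5, -0.5]
width: 0.05
grip_force: 0.0
time: 2.4
ee_pos: [0.6104, -0.1632, 0.0802]
eef_rot: [0.993, -0.12, 0.001, -0.002]
ft_force: [0.3, 0.7, -0.3]
width: 0.0502
grip_force: 0.0
strike mid [ 0.4546 -0.172 ] sep mm 51.1 L 70.1 ang 3.0 px [402. 273.] [28.4 11. ]
strike mid [ 0.6143 -0.0791] sep mm 68.9 L 87.9 ang 25.6 px [363. 208.] [35.4 10. ]
psi -13.9 yaw sum 0.0031 dx dy dz sum [-0.0035  0.0187  0.3149] t 2.45
```

```bash
python3 -m crank '0 .0187 .1 0 .15;0 0 .11 0 .15;0 0 .105 0 .15;0 0 0 0 -1;0 0 0 0 -1;0 0 0 0 -1;0 0 0 0 -1;0 0 0 0 -1' 25; python3 -c "
from h import *
a=np.radians(96.1);C=np.array([.5153,.182]);P=C+.118*np.array([np.cos(a),np.sin(a)]);print(P)
go(*P,.10,96.1)"
```

```text
time: 3.25
ee_pos: [0.607, -0.1737, 0.0185]
eef_rot: [0.992, -0.124, 0.001, 0.0]
ft_force: [-0.2, 1.0, 5.3]
width: 0.0238
grip_force: 25.0
[0.50276084 0.29933188]
psi -14.2 yaw sum 0.7744 dx dy dz sum [-2.4069  0.2668 -0.4073] t 3.25
```

```bash
python3 -m crank '0 0 -.136 0 -1;0 0 -.136 .086 -1;0 0 -.136 .086 -1;0 0 0 .086 -1;0 0 0 .086 -1;0 0 0 .086 -1;0 0 0 .086 -1;0 0 0 .086 -1;0 0 0 .086 -1;0 0 0 .086 -1' ; python3 -m crank '-.2006 .0222 0 0 -1;-.2006 .0222 0 0 -1;-.2006 .0222 0 0 -1;-.2006 .0222 0 0 -1;-.2006 .0222 0 0 -1;-.2006 .0222 0 0 -1;-.2006 .0222 0 0 -1;-.2006 .0222 0 0 -1;-.2006 .0222 0 0 -1;-.2006 .0222 0 0 -1';python3 -m crank '-.2006 .0222 0 0 -1;-.2006 .0222 0 0 -1;0 0 0 0 -1;0 0 0 0 -1'; python3 -c "
from h import *
c=cams.camera('scene');cv2.imwrite('pics/p1.png',c['img'][100:460,200:560])
go(.5028,.2993,.05,96.1)"
```

```text
time: 4.25
ee_pos: [0.6024, -0.1739, 0.0922]
eef_rot: [0.782, -0.624, -0.007, 0.002]
ft_force: [0.1, -0.2, -3.1]
width: 0.0239
grip_force: 25.0
time: 5.25
ee_pos: [0.5045, 0.1426, 0.0709]
eef_rot: [0.792, -0.61, -0.023, 0.003]
ft_force: [0.4, -0.4, -2.0]
width: 0.0241
grip_force: 25.0
time: 5.65
ee_pos: [0.492, 0.2005, 0.0504]
eef_rot: [0.8, -0.599, -0.035, -0.003]
ft_force: [-0.3, -0.4, -1.4]
width: 0.0237
grip_force: 25.0
psi -73.8 yaw sum 0.1121 dx dy dz sum [-0.4893 -0.1048  0.0038] t 5.7
```

View pics/p1.png

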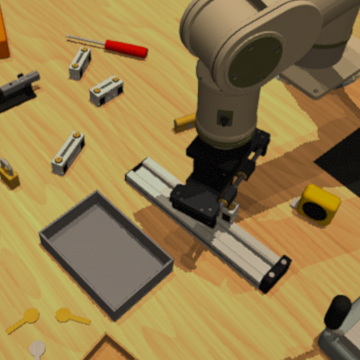

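The picture shows the gripper over the middle of the frame, short of its goal and slightly tilted. I suspect a joint range, so I'll check the joints.

```bash
python3 -c "
from h import *
s=read_state();print(np.round(s['joint_positions'],2),s['ft_force']);print(R.from_quat(s['eef_rot']).as_matrix().round(3))"
```

```text
[-1.42  0.78  1.34  1.91 -0.87  1.23 -2.6 ] [ 0.07543858  0.39772311 -1.09263521]
[[ 0.278 -0.959 -0.052]
 [-0.959 -0.281  0.048]
 [-0.06   0.036 -0.998]]
```

Joint 7 is at its limit because I chose the wrong half-turn, so I'll unwind the other way and have the helper choose the half-turn from now on.

```bash
sed -i 's/^    t=(p-psi+90).*/    th=np.degrees(np.arctan2(y,x)); psi=th+4+(psi-th-4)%180; th0=np.degrees(np.arctan2(s["ee_pos"][1],s["ee_pos"][0])); p=th0-86+(p-th0+86)%360; t=p-psi/' h.py
python3 -m crank '0 0 -.1 -.09 -1;0 0 -.1 -.09 -1;0 0 -.1 -.09 -1;0 0 0 -.09 -1;0 0 0 -.09 -1;0 0 0 -.09 -1;0 0 0 -.09 -1;0 0 0 -.09 -1;0 0 0 -.09 -1;0 0 0 -.09 -1';python3 -m crank '0 0 0 -.09 -1;0 0 0 -.09 -1;0 0 0 -.09 -1;0 0 0 -.09 -1;0 0 0 -.09 -1;0 0 0 -.09 -1;0 0 0 -.09 -1;0 0 0 -.09 -1;0 0 0 -.09 -1;0 0 0 -.09 -1'; python3 -c "
from h import *
s=read_state();print(np.round(s['joint_positions'],2),R.from_quat(s['eef_rot']).as_matrix()[2].round(3))
go(.5028,.2993,.1,96.1)"
```

```text
time: 6.7
ee_pos: [0.4959, 0.1959, 0.111]
eef_rot: [0.997, 0.065, -0.024, -0.026]
ft_force: [0.6, -0.8, -2.1]
width: 0.024
grip_force: 25.0
time: 7.7
ee_pos: [0.496, 0.1957, 0.1111]
eef_rot: [0.716, 0.697, -0.001, -0.035]
ft_force: [-0.1, 0.4, -2.1]
width: 0.0236
grip_force: 25.0
[-1.11  0.32  0.82  1.85 -0.32  1.13 -0.2 ] [ 0.047 -0.052 -0.998]
psi 88.4 yaw sum -0.0858 dx dy dz sum [0.5113 0.089  0.0553] t 7.7
```

```bash
python3 -m crank '.1 0 0 -.0429 -1;.1 0 0 -.0429 -1;.1 0 0 0 -1;.1 0 0 0 -1;0 0 0 0 -1'; python3 -c "
from h import *
s=read_state();print(np.round(s['joint_positions'],2));print(R.from_quat(s['eef_rot']).as_matrix().round(3))
go(.5028,.2993,.1,96.1)"
```

```text
time: 8.2
ee_pos: [0.4908, 0.2795, 0.1149]
eef_rot: [0.668, 0.743, 0.001, -0.036]
ft_force: [-1.0, 0.7, -1.4]
width: 0.0239
grip_force: 25.0
[-1.17  0.37  0.75  1.77 -0.35  1.15 -0.19]
[[-0.105  0.993 -0.052]
 [ 0.993  0.108  0.049]
 [ 0.054 -0.046 -0.997]]
psi 96.0 yaw sum -0.0007 dx dy dz sum [0.092  0.07   0.0743] t 8.2
```

The tilt stays in the commanded pose, so the helper now uses the full rotation. I'll place this strike, then look at undoing the tilt.

```bash
python3 - <<'E'
s=open('h.py').read()
i=s.index('    a=np.radians(p-t); d='); j=s.index('def rects')
s=s[:i]+'''    d=(m@R.from_euler("z",t,degrees=True).as_matrix()).T@(np.array([x,y,z])-s["ee_pos"])/.2
    print("psi %.1f yaw sum %.4f"%(p,t/90),"dx dy dz sum",np.round(d,4),"t %.2f"%s["time"],"toolz",m[:,2].round(3),"j",s["joint_positions"].round(2))
'''+s[j:]
open('h.py','w').write(s)
E
python3 -c "
from h import *
go(.5028,.2993,.045,96.1)"
```

```text
psi 96.0 yaw sum -0.0007 dx dy dz sum [0.0729 0.0862 0.3502] t 8.20 toolz [-0.052  0.049 -0.997] j [-1.17  0.37  0.75  1.77 -0.35  1.15 -0.19]
```

```bash
python3 -m crank '.0365 .0431 .1 0 -1;.0364 .0431 .1 0 -1;0 0 .1 0 -1;0 0 .05 0 -1;0 0 0 0 -1;0 0 0 0 -1'; python3 -c "
from h import *
go(.5028,.2993,.0285,96.1)
c=cams.camera('scene'); cv2.imwrite('pics/p2.png',cv2.resize(c['img'][260:400,360:540],None,fx=4,fy=4,interpolation=cv2.INTER_CUBIC))"
```

```text
time: 8.8
ee_pos: [0.5038, 0.2961, 0.0455]
eef_rot: [0.669, 0.742, 0.001, -0.035]
ft_force: [-0.5, 0.3, -1.6]
width: 0.024
grip_force: 25.0
psi 95.8 yaw sum -0.0028 dx dy dz sum [0.0119 0.0006 0.0856] t 8.80 toolz [-0.051  0.048 -0.998] j [-1.12  0.5   0.7   1.77 -0.44  1.04 -0.14]
```

View pics/p2.png

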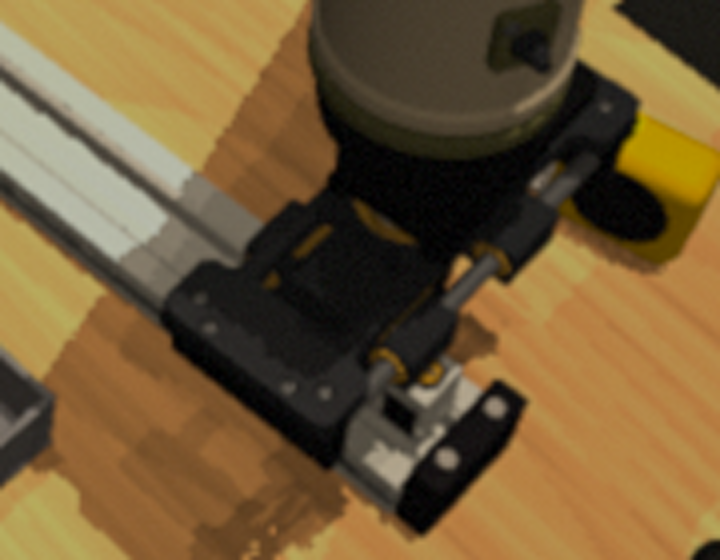

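The picture shows the strike above the slot just short of the stop, with its terminal at (432,372). Lowering.

```bash
python3 -m crank '.0119 0 .03 0 -1;0 0 .03 0 -1;0 0 .026 0 -1;0 0 0 0 -1;0 0 0 0 -1'; python3 -c "
from h import *
go(.5028,.2993,.0265,96.1)"
```

```text
time: 9.35
ee_pos: [0.5021, 0.2998, 0.0275]
eef_rot: [0.669, 0.743, 0.0, -0.035]
ft_force: [-0.3, -0.0, -1.3]
width: 0.024
grip_force: 25.0
psi 95.9 yaw sum -0.0021 dx dy dz sum [-0.0029  0.0034  0.0045] t 9.35 toolz [-0.052  0.048 -0.998] j [-1.11  0.53  0.68  1.78 -0.46  1.01 -0.13]
```

```bash
python3 -m crank '0 0 0 0 -.2;0 0 0 0 -.1;0 0 0 0 -.1;0 0 -.03 0 -.1;0 0 -.1 0 -.1;0 0 -.2 0 -.1;0 0 -.2 0 -.1;0 0 -.2 0 -.1;0 0 0 0 -.1'; python3 -c "
from h import *
go(.4546,-.172,.15,2.6)
for P in ((.62,-.58,.35),(.55,-.5,.4)): go(*P,2.6)"
```

```text
time: 10.25
ee_pos: [0.5127, 0.2932, 0.1792]
eef_rot: [0.669, 0.742, 0.005, -0.034]
ft_force: [1.0, -0.2, 0.1]
width: 0.0394
grip_force: 0.0
psi 95.9 yaw sum 1.0362 dx dy dz sum [-0.3946  2.3149  0.0351] t 10.25 toolz [-0.045  0.053 -0.998] j [-1.17  0.36  0.78  1.64 -0.33  1.28 -0.22]
psi 95.9 yaw sum 1.0362 dx dy dz sum [ 0.2914  4.3319 -1.108 ] t 10.25 toolz [-0.045  0.053 -0.998] j [-1.17  0.36  0.78  1.64 -0.33  1.28 -0.22]
psi 95.9 yaw sum 1.0362 dx dy dz sum [-0.0494  3.9032 -1.3205] t 10.25 toolz [-0.045  0.053 -0.998] j [-1.17  0.36  0.78  1.64 -0.33  1.28 -0.22]
```

```bash
python3 -m crank '0 0 -.13 .0864 -.1;0 0 -.13 .0864 -.1;0 0 -.13 .0864 -.1;0 0 -.13 .0864 -.1;0 0 -.13 .0864 -.1;0 0 -.13 .0864 -.1;0 0 -.13 .0864 -.1;0 0 -.13 .0864 -.1;0 0 -.13 .0864 -.1;0 0 -.13 .0864 -.1';python3 -m crank '0 0 0 .0864 -.1;0 0 0 .0864 -.1;0 .2 0 0 -.1;0 .2 0 0 -.1;0 .2 0 0 -.1;0 .2 0 0 -.1;0 .2 0 0 -.1;0 .2 0 0 -.1;0 .2 0 0 -.1;0 .2 0 0 -.1';python3 -m crank '0 .2 0 0 -.1;0 .2 0 0 -.1;0 .2 0 0 -.1;0 .2 0 0 -.1;0 .2 0 0 -.1;0 .2 0 0 -.1;0 .2 0 0 -.1;0 .2 0 0 -.1;0 .2 0 0 -.1'; python3 -c "
from h import *
c=cams.camera('top');strikes(c,(150,140,470,300))
go(.62,-.58,.4,2.6)"
```

```text
time: 11.25
ee_pos: [0.523, 0.2802, 0.4336]
eef_rot: [0.987, 0.155, -0.022, -0.028]
ft_force: [0.2, -0.4, 0.1]
width: 0.0394
grip_force: 0.0
time: 12.25
ee_pos: [0.5373, -0.0405, 0.4164]
eef_rot: [0.999, 0.023, -0.025, -0.025]
ft_force: [0.1, -0.1, 0.0]
width: 0.0392
grip_force: 0.0
time: 13.15
ee_pos: [0.5539, -0.3996, 0.3979]
eef_rot: [0.999, 0.023, -0.025, -0.025]
ft_force: [1.1, 0.7, 0.9]
width: 0.0391
grip_force: 0.0
strike mid [ 0.4476 -0.2789] sep mm 56.8 L 75.8 ang 34.2 px [447. 276.] [31.5 10. ]
strike mid [ 0.4544 -0.1715] sep mm 50.9 L 69.9 ang 3.1 px [402. 273.] [28.4 12.5]
strike mid [ 0.6146 -0.079 ] sep mm 68.4 L 87.4 ang 25.8 px [363. 208.] [35.5 10.1]
psi 2.2 yaw sum -0.0047 dx dy dz sum [ 0.3087  0.8774 -0.0844] t 13.20 toolz [-0.055  0.049 -0.997] j [ 0.11  0.69  1.04  0.86 -0.59  1.91 -0.67]
```

```bash
python3 -m crank '.08 .08 0 0 -.1;.08 .08 0 0 -.1;.08 .08 0 0 -.1;0 0 0 0 -.1'; python3 -c "
from h import *
go(.62,-.58,.4,2.6)"; python3 -m crank '.08 .08 0 0 -.1;.08 .08 0 0 -.1;0 0 0 0 -.1'; python3 -c "
from h import *
go(.62,-.58,.4,2.6)"
```

```text
time: 13.6
ee_pos: [0.6043, -0.446, 0.3906]
eef_rot: [0.999, 0.022, -0.027, -0.025]
ft_force: [-0.9, -0.4, -1.2]
width: 0.0386
grip_force: 0.0
psi 2.6 yaw sum 0.0005 dx dy dz sum [ 0.0453  0.6696 -0.0836] t 13.60 toolz [-0.055  0.049 -0.997] j [ 0.34  0.86  0.95  0.5  -0.72  2.01 -0.75]
time: 13.9
ee_pos: [0.6311, -0.461, 0.3778]
eef_rot: [0.999, 0.03, -0.027, -0.024]
ft_force: [1.2, 0.0, -1.0]
width: 0.0389
grip_force: 0.0
psi 3.5 yaw sum 0.0102 dx dy dz sum [-0.088   0.5861 -0.1352] t 13.90 toolz [-0.055  0.046 -0.997] j [ 0.5   0.94  0.55  0.25 -0.49  2.06 -0.87]
```

```bash
for i in 1; do python3 -m crank '.06 .06 0 0 -.1;.06 .06 0 0 -.1;0 0 0 0 -.1'; python3 -c "
from h import *
go(.62,-.58,.4,2.6)"; python3 -m crank '.06 .06 0 0 -.1;.06 .06 0 0 -.1;0 0 0 0 -.1'; python3 -c "
from h import *
go(.62,-.58,.4,2.6)"; done
```

```text
time: 14.2
ee_pos: [0.6418, -0.4725, 0.3672]
eef_rot: [0.999, 0.029, -0.02, -0.019]
ft_force: [-0.1, 0.1, 0.6]
width: 0.0389
grip_force: 0.0
psi 3.4 yaw sum 0.0085 dx dy dz sum [-0.1398  0.5254 -0.1789] t 14.20 toolz [-0.041  0.037 -0.998] j [ 0.53  0.99  0.57  0.17 -0.53  2.06 -0.88]
time: 14.5
ee_pos: [0.6403, -0.4849, 0.3628]
eef_rot: [1.0, 0.021, -0.021, -0.01]
ft_force: [-0.9, -0.7, -1.1]
width: 0.039
grip_force: 0.0
psi 2.4 yaw sum -0.0024 dx dy dz sum [-0.1307  0.4662 -0.1912] t 14.50 toolz [-0.043  0.02  -0.999] j [ 0.52  1.03  0.98  0.17 -0.89  2.06 -0.85]
```

```bash
python3 -m crank '.1 .0 0 0 -.1;.1 0 0 0 -.1;0 0 0 0 -.1'; python3 -c "
from h import *
go(.62,-.58,.4,2.6)"; python3 -m crank '.1 .02 0 0 -.1;0 0 0 0 -.1'; python3 -c "
from h import *
go(.62,-.58,.4,2.6)"
```

```text
time: 14.8
ee_pos: [0.6632, -0.4691, 0.3518]
eef_rot: [1.0, 0.025, -0.014, -0.013]
ft_force: [-0.3, -0.0, -0.3]
width: 0.0392
grip_force: 0.0
psi 2.8 yaw sum 0.0027 dx dy dz sum [-0.2474  0.5375 -0.2491] t 14.80 toolz [-0.028  0.025 -0.999] j [ 0.49  1.08  1.34  0.16 -1.26  2.06 -0.86]
time: 15.0
ee_pos: [0.668, -0.4624, 0.3512]
eef_rot: [1.0, 0.024, -0.014, -0.014]
ft_force: [0.0, 0.7, 0.3]
width: 0.0391
grip_force: 0.0
psi 2.8 yaw sum 0.0019 dx dy dz sum [-0.2729  0.5694 -0.253 ] t 15.00 toolz [-0.028  0.027 -0.999] j [ 0.48  1.08  1.34  0.16 -1.27  2.06 -0.87]
```

```bash
python3 -m crank '.03 .1 0 0 -.1;.03 .1 0 0 -.1;0 0 0 0 -.1'; python3 -c "
from h import *
go(.62,-.58,.4,2.6)"; python3 -m crank '.04 .1 0 0 -.1;.04 .1 0 0 -.1;0 0 0 0 -.1'; python3 -c "
from h import *
go(.62,-.58,.4,2.6)"
```

```text
time: 15.3
ee_pos: [0.6518, -0.4859, 0.3455]
eef_rot: [1.0, 0.021, -0.016, -0.017]
ft_force: [-1.2, -1.1, -0.2]
width: 0.0392
grip_force: 0.0
psi 2.5 yaw sum -0.0016 dx dy dz sum [-0.1884  0.4534 -0.2826] t 15.30 toolz [-0.032  0.033 -0.999] j [ 0.52  1.09  1.34  0.16 -1.27  2.06 -0.84]
time: 15.6
ee_pos: [0.641, -0.5009, 0.3408]
eef_rot: [0.999, 0.022, -0.017, -0.019]
ft_force: [-0.0, 0.1, 0.1]
width: 0.0388
grip_force: 0.0
psi 2.6 yaw sum 0.0001 dx dy dz sum [-0.1331  0.3788 -0.3063] t 15.60 toolz [-0.036  0.037 -0.999] j [ 0.54  1.09  1.34  0.16 -1.27  2.06 -0.81]
```

```bash
python3 -m crank '-.15 -.15 0 0 -.1;-.15 -.15 0 0 -.1;-.15 -.15 0 0 -.1;0 0 0 0 -.1'; python3 -c "
from h import *
go(.62,-.58,.4,2.6)"; python3 -m crank '0 .2 0 0 -.1;0 .2 0 0 -.1;0 .2 0 0 -.1;0 0 0 0 -.1'; python3 -c "
from h import *
go(.62,-.58,.4,2.6)"
```

```text
time: 16.0
ee_pos: [0.5954, -0.4511, 0.3578]
eef_rot: [1.0, 0.017, -0.005, -0.012]
ft_force: [-0.3, 0.3, 0.5]
width: 0.0392
grip_force: 0.0
psi 1.9 yaw sum -0.0077 dx dy dz sum [ 0.0914  0.644  -0.2275] t 16.00 toolz [-0.011  0.024 -1.   ] j [ 0.16  0.9   1.31  0.76 -0.93  1.92 -0.59]
time: 16.4
ee_pos: [0.5935, -0.5651, 0.3516]
eef_rot: [1.0, 0.013, -0.005, -0.006]
ft_force: [-1.4, -1.3, -0.1]
width: 0.0391
grip_force: 0.0
psi 1.5 yaw sum -0.0122 dx dy dz sum [ 0.1269  0.0778 -0.2439] t 16.40 toolz [-0.009  0.011 -1.   ] j [ 0.62  1.06  1.19  0.19 -1.1   2.02 -0.73]
```

The tilt is nearly gone (0.8°). Next is strike70.

```bash
python3 -m crank '-.06 -.12 .05 0 .15;-.06 -.12 .05 0 .15;-.06 -.12 .05 0 .15;0 0 0 0 .15'; python3 -c "
from h import *
go(.4546,-.1715,.12,2.8)"
```

```text
time: 16.8
ee_pos: [0.5729, -0.5, 0.3305]
eef_rot: [1.0, 0.017, -0.003, -0.008]
ft_force: [0.7, 1.1, 0.0]
width: 0.0498
grip_force: 0.0
psi 1.9 yaw sum -0.0101 dx dy dz sum [-0.5051 -1.6522  1.0817] t 16.80 toolz [-0.006  0.016 -1.   ] j [ 0.23  0.91  1.28  0.79 -0.91  1.86 -0.53]
```

```bash
python3 -m crank '-.05 -.165 .1 0 .15;-.05 -.165 .1 0 .15;-.05 -.165 .1 0 .15;-.05 -.165 .1 0 .15;-.05 -.165 .1 0 .15;0 0 0 0 .15'; python3 -c "
from h import *
go(.4546,-.1715,.12,2.8)"
```

```text
time: 17.4
ee_pos: [0.5181, -0.3349, 0.2324]
eef_rot: [1.0, 0.019, -0.003, -0.007]
ft_force: [0.5, 0.8, -0.3]
width: 0.0502
grip_force: 0.0
psi 2.2 yaw sum -0.0072 dx dy dz sum [-0.2741 -0.8234  0.5757] t 17.40 toolz [-0.006  0.014 -1.   ] j [-0.36  0.64  1.31  1.5  -0.62  1.49 -0.57]
```

```bash
python3 -m crank '-.055 -.165 .115 -.0072 .15;-.055 -.165 .115 0 .15;-.055 -.165 .115 0 .15;-.055 -.165 .115 0 .15;-.055 -.165 .115 0 .15;0 0 0 0 .15;0 0 0 0 .15'; python3 -c "
from h import *
go(.4548,-.172,.018,2.8)"
```

```text
time: 18.1
ee_pos: [0.4565, -0.177, 0.1228]
eef_rot: [1.0, 0.022, -0.001, -0.005]
ft_force: [0.3, -0.0, 0.1]
width: 0.05
grip_force: 0.0
psi 2.6 yaw sum -0.0027 dx dy dz sum [-0.0065 -0.0204  0.5243] t 18.10 toolz [-0.002  0.009 -1.   ] j [-0.86  0.31  1.33  1.98 -0.35  1.12 -0.91]
```

```bash
python3 -m crank '-.0065 -.0204 .13 0 .15;0 0 .13 0 .15;0 0 .13 0 .15;0 0 .13 0 .15;0 0 0 0 .15;0 0 0 0 -1;0 0 0 0 -1;0 0 0 0 -1;0 0 0 0 -1;0 0 0 0 -1'; python3 -c "
from h import *
a=np.radians(96.1);C=np.array([.5153,.182]);P=C+.045*np.array([np.cos(a),np.sin(a)]);print(P)
go(*P,.10,96.1)"
```

```text
time: 19.1
ee_pos: [0.454, -0.172, 0.0186]
eef_rot: [1.0, 0.022, -0.002, -0.004]
ft_force: [-1.9, -0.3, 7.4]
width: 0.0299
grip_force: 25.0
[0.51051812 0.22674521]
psi 2.6 yaw sum -1.0393 dx dy dz sum [ 1.956   0.4921 -0.3904] t 19.10 toolz [-0.003  0.009 -1.   ] j [-0.66  0.47  1.1   2.07 -0.54  0.93 -0.79]
```

```bash
python3 -m crank '0 0 -.13 0 -1;0 0 -.13 0 -1;0 0 -.14 -.0866 -1;0 0 0 -.0866 -1;0 0 0 -.0866 -1;0 0 0 -.0866 -1;0 0 0 -.0866 -1;0 0 0 -.0866 -1;0 0 0 -.0866 -1;0 0 0 -.0866 -1';python3 -m crank '0 0 0 -.0866 -1;0 0 0 -.0866 -1;0 0 0 -.0866 -1;0 0 0 -.0866 -1;0 0 0 0 -1'; python3 -c "
from h import *
go(.5153,.182,.06,96.1)"
```

```text
time: 20.1
ee_pos: [0.4534, -0.1723, 0.0978]
eef_rot: [0.842, 0.539, 0.0, -0.005]
ft_force: [-0.2, 0.1, -2.0]
width: 0.03
grip_force: 25.0
time: 20.6
ee_pos: [0.4533, -0.1725, 0.0978]
eef_rot: [0.668, 0.744, 0.002, -0.005]
ft_force: [-0.1, -0.1, -1.4]
width: 0.0296
grip_force: 25.0
psi 96.2 yaw sum 0.0010 dx dy dz sum [1.7274 0.4971 0.2039] t 20.60 toolz [-0.005  0.009 -1.   ] j [-0.56  0.19  0.93  2.   -0.19  1.04  0.56]
```

```bash
python3 -m crank '.192 .0552 0 0 -1;.192 .0552 0 0 -1;.192 .0552 0 0 -1;.192 .0552 0 0 -1;.192 .0552 0 0 -1;.192 .0552 0 0 -1;.192 .0552 0 0 -1;.192 .0552 .07 0 -1;.192 .0552 .13 0 -1;0 0 0 0 -1'; python3 -m crank '0 0 0 0 -1'; python3 -c "
from h import *
go(.5153,.182,.042,96.1)"
```

```text
time: 21.6
ee_pos: [0.5133, 0.1881, 0.0572]
eef_rot: [0.667, 0.745, -0.0, -0.006]
ft_force: [-1.0, -1.0, -1.2]
width: 0.0297
grip_force: 25.0
time: 21.7
ee_pos: [0.5149, 0.1824, 0.0596]
eef_rot: [0.669, 0.743, 0.001, -0.005]
ft_force: [1.1, -0.1, -2.4]
width: 0.0301
grip_force: 25.0
psi 96.0 yaw sum -0.0013 dx dy dz sum [-0.0031  0.0021  0.088 ] t 21.70 toolz [-0.006  0.007 -1.   ] j [-0.99  0.37  0.68  1.88 -0.29  0.99 -0.08]
```

```bash
python3 -m crank '0 0 .045 0 -1;0 0 .043 0 -1;0 0 0 0 -1;0 0 .01 0 -1;0 0 0 0 -1';python3 -m crank '0 0 .01 0 -1;0 0 .01 0 -1;0 0 0 0 -1;0 0 0 0 -1'; python3 -c "
from h import *
go(.688,.138,.1,96.1)"
```

```text
time: 22.2
ee_pos: [0.5154, 0.1819, 0.0408]
eef_rot: [0.669, 0.743, 0.002, -0.005]
ft_force: [-0.2, 0.3, -2.0]
width: 0.0295
grip_force: 25.0
time: 22.6
ee_pos: [0.5152, 0.1824, 0.0384]
eef_rot: [0.669, 0.743, 0.002, -0.006]
ft_force: [-10.3, -2.7, 21.8]
width: 0.0301
grip_force: 25.1
psi 96.1 yaw sum -0.0005 dx dy dz sum [-0.3094  0.8339 -0.3157] t 22.60 toolz [-0.006  0.01  -1.   ] j [-0.97  0.4   0.66  1.89 -0.32  0.95 -0.06]
```

Strike70 is 30 mm wide and rests on the bevels (22 N at z = 0.0384, 12 mm high). It goes to the bin.

```bash
python3 -m crank '0 0 -.15 0 -1;0 0 -.165 0 -1;-.062 .167 0 0 -1;-.062 .167 0 0 -1;-.062 .167 0 0 -1;-.062 .167 0 0 -1;-.062 .167 0 0 -1;0 0 0 0 -1;0 0 0 0 -1'; python3 -c "
from h import *
go(.688,.138,.026,96.1)"
```

```text
time: 23.5
ee_pos: [0.6884, 0.1369, 0.0978]
eef_rot: [0.669, 0.743, 0.001, -0.005]
ft_force: [-0.5, 0.4, -2.2]
width: 0.0298
grip_force: 24.9
psi 96.0 yaw sum -0.0010 dx dy dz sum [2.600e-03 3.000e-04 3.589e-01] t 23.50 toolz [-0.006  0.008 -1.   ] j [-0.69  0.67  0.66  1.4  -0.42  1.22  0.12]
```

```bash
python3 -m crank '0 0 .13 0 -1;0 0 .13 0 -1;0 0 .099 0 -1;0 0 0 0 -1;0 0 0 0 -.05;0 0 0 0 -.05;0 0 0 0 -.05';python3 -m crank '0 0 -.1 0 -.05;0 0 -.2 0 -.05;0 0 -.2 0 -.05;0 0 -.1 0 -.05;0 0 0 0 .15'; python3 -c "
from h import *
c=cams.camera('top');cv2.imwrite('pics/t3.png',c['img'][120:320,160:480]);strikes(c,(150,140,490,310))
c=cams.camera('scene');strikes(c,(215,110,350,290))
go(.4470,-.2787,.15,34.2)"
```

```text
time: 24.2
ee_pos: [0.6885, 0.1386, 0.0283]
eef_rot: [0.669, 0.744, 0.002, -0.004]
ft_force: [0.3, -0.1, 0.4]
width: 0.0401
grip_force: 0.0
time: 24.7
ee_pos: [0.6906, 0.1371, 0.1516]
eef_rot: [0.669, 0.743, 0.005, -0.003]
ft_force: [-0.1, -0.4, 0.0]
width: 0.0445
grip_force: 0.0
strike mid [ 0.4477 -0.2789] sep mm 56.7 L 75.7 ang 34.1 px [447. 276.] [31.6 10.1]
strike mid [0.5116 0.3091] sep mm 33.1 L 52.1 ang 130.2 px [202. 256.] [25. 14.]
strike mid [0.5581 0.0703] sep mm 52.4 L 71.4 ang 97.5 px [298. 245.] [24.5 42.3]
strike mid [ 0.6147 -0.079 ] sep mm 68.3 L 87.3 ang 25.8 px [363. 208.] [35.5 10.1]
strike mid [ 0.643  -0.0681] sep mm 14.1 L 33.1 ang 82.2 px [262. 256.] [12.1 28.4]
psi 96.1 yaw sum 0.6874 dx dy dz sum [-2.1685  1.0409 -0.0284] t 24.80 toolz [-0.004  0.01  -1.   ] j [-0.7   0.63  0.68  1.35 -0.4   1.3   0.1 ]
```

View pics/t3.png

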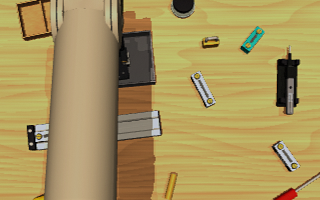

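The arm covers the bin. Strike64's end shows by the stop at crop (42,136), and strikes 76 and 88 haven't moved. Next is strike76.

```bash
python3 -m crank '0 0 0 .0859 .15;0 0 0 .0859 .15;0 0 0 .0859 .15;0 0 0 .0859 .15;0 0 0 .0859 .15;0 0 0 .0859 .15;0 0 0 .0859 .15;0 0 0 .0859 .15;-.1807 .0867 0 0 .15;-.1807 .0867 0 0 .15';python3 -m crank '-.1807 .0867 0 0 .15;-.1807 .0867 0 0 .15;-.1807 .0867 0 0 .15;-.1807 .0867 0 0 .15;-.1807 .0867 0 0 .15;-.1807 .0867 0 0 .15;-.1807 .0867 0 0 .15;-.1807 .0867 0 0 .15;-.1807 .0867 0 0 .15;-.1807 .0867 0 0 .15'; python3 -m crank '0 0 0 0 .15;0 0 0 0 .15';python3 -c "
from h import *
go(.4472,-.2788,.018,34.1)
c=cams.camera('top');cv2.imwrite('pics/t4.png',cv2.resize(c['img'][140:290,170:340],None,fx=4,fy=4,interpolation=cv2.INTER_CUBIC))"
```

```text
time: 25.8
ee_pos: [0.6471, 0.0679, 0.1444]
eef_rot: [0.955, 0.295, -0.002, -0.005]
ft_force: [-0.3, -1.4, 0.8]
width: 0.0501
grip_force: 0.0
time: 26.8
ee_pos: [0.4455, -0.2794, 0.1434]
eef_rot: [0.956, 0.294, -0.002, -0.006]
ft_force: [1.1, -0.5, -0.5]
width: 0.0501
grip_force: 0.0
time: 27.0
ee_pos: [0.446, -0.279, 0.1435]
eef_rot: [0.956, 0.293, -0.002, -0.005]
ft_force: [0.1, 0.8, -0.0]
width: 0.0499
grip_force: 0.0
psi 34.1 yaw sum -0.0001 dx dy dz sum [0.0055 0.0098 0.6274] t 27.00 toolz [-0.006  0.01  -1.   ] j [-0.48  0.32  1.13  1.86 -0.32  1.17 -0.21]
```

View pics/t4.png

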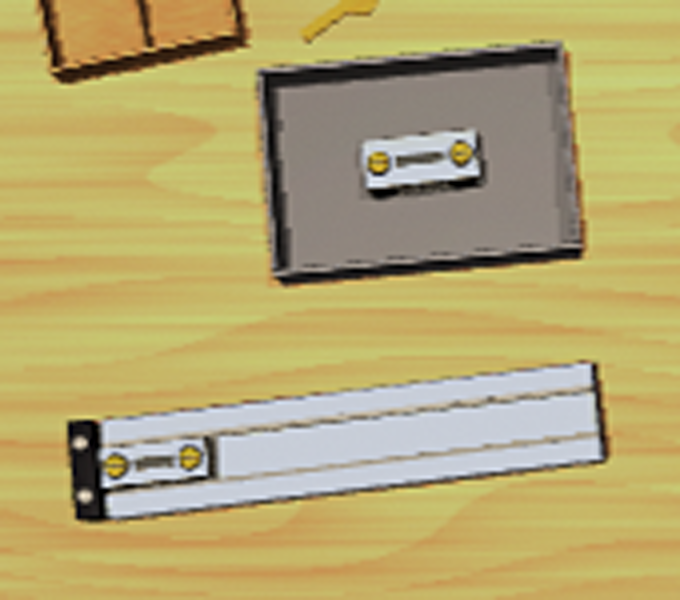

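Strike64 sits in the slot by the stop, with terminals at crop (116,465) and (190,458), and strike70 lies flat in the bin. Gripping strike76.

```bash
python3 -m crank '.0055 .0098 .16 0 .15;0 0 .16 0 .15;0 0 .16 0 .15;0 0 .147 0 .15;0 0 0 0 .15;0 0 0 0 -1;0 0 0 0 -1;0 0 0 0 -1;0 0 0 0 -1;0 0 0 0 -1'; python3 -c "
from h import *
c=cams.camera('top')
A,B=[ray(c,(170+u/4-.4,140+v/4-.4),.043) for u,v in ((116,465),(190,458))]
d=A-B;L=np.linalg.norm(d);d/=L;M=(A+B)/2;print('s64 mid',M,'sep',L,np.degrees(np.arctan2(d[1],d[0])))
a=np.radians(96.1);u=np.array([np.cos(a),np.sin(a)])
P=M[:2]-u*(.032+.003+.038);Q=np.array([.5018,.2998])-u*.073;print(P,Q)
go(*((P+Q)/2),.10,96.1)"
```

```text
time: 28.05
ee_pos: [0.4489, -0.2785, 0.0196]
eef_rot: [0.956, 0.294, -0.001, -0.005]
ft_force: [-0.7, 1.4, 6.5]
width: 0.024
grip_force: 25.0
s64 mid [0.50239565 0.29717271 0.043     ] sep 0.044687224509556756 94.90607138607895
[0.51015293 0.22458604] [0.50955728 0.22721333]
psi 34.2 yaw sum -0.6874 dx dy dz sum [ 2.4793  0.5699 -0.3801] t 28.10 toolz [-0.004  0.009 -1.   ] j [-0.32  0.51  0.96  1.95 -0.52  0.95 -0.07]
```

```bash
python3 -m crank '0 0 -.13 0 -1;0 0 -.13 -.0859 -1;0 0 -.12 -.0859 -1;0 0 0 -.0859 -1;0 0 0 -.0859 -1;0 0 0 -.0859 -1;0 0 0 -.0859 -1;0 0 0 -.0859 -1;0 0 0 -.0859 -1;0 0 0 0 -1';python3 -m crank '.1907 .0438 0 0 -1;.1907 .0438 0 0 -1;.1907 .0438 0 0 -1;.1907 .0438 0 0 -1;.1907 .0438 0 0 -1;.1907 .0438 0 0 -1;.1907 .0438 0 0 -1;.1907 .0438 0 0 -1;.1907 .0438 0 0 -1;.1907 .0438 0 0 -1'; python3 -m crank '.1907 .0438 0 0 -1;.1907 .0438 0 0 -1;.1907 .0438 0 0 -1;0 0 0 0 -1;0 0 0 0 -1'; python3 -c "
from h import *
go(.5099,.2259,.048,96.1)"
```

```text
time: 29.1
ee_pos: [0.4485, -0.2793, 0.0949]
eef_rot: [0.668, 0.744, 0.002, -0.005]
ft_force: [-0.6, 0.7, -2.5]
width: 0.0236
grip_force: 25.0
time: 30.1
ee_pos: [0.4954, 0.1108, 0.0981]
eef_rot: [0.67, 0.742, 0.002, -0.005]
ft_force: [0.6, -0.1, -2.2]
width: 0.0234
grip_force: 25.0
time: 30.6
ee_pos: [0.5092, 0.2262, 0.0986]
eef_rot: [0.669, 0.743, 0.001, -0.005]
ft_force: [0.5, -1.7, -1.9]
width: 0.0237
grip_force: 25.0
psi 96.0 yaw sum -0.0014 dx dy dz sum [-0.0041  0.0046  0.2527] t 30.60 toolz [-0.006  0.008 -1.   ] j [-0.96  0.32  0.55  1.81 -0.2   1.07 -0.23]
```

```bash
python3 -m crank '-.004 .0046 .13 0 -1;0 0 .12 0 -1;0 0 0 0 -1;0 0 .03 0 -1;0 0 .03 0 -1;0 0 .02 0 -1;0 0 0 0 -1';python3 -m crank '0 0 .012 0 -1;0 0 0 0 -1'
```

```text
time: 31.3
ee_pos: [0.5101, 0.2256, 0.0329]
eef_rot: [0.669, 0.743, 0.001, -0.005]
ft_force: [0.4, -0.2, -1.9]
width: 0.0237
grip_force: 25.0
time: 31.5
ee_pos: [0.5102, 0.2257, 0.0306]
eef_rot: [0.669, 0.744, 0.002, -0.005]
ft_force: [0.3, -0.3, -1.0]
width: 0.0236
grip_force: 25.0
```

```bash
python3 -m crank '0 0 .012 0 -1;0 0 0 0 -1;0 0 0 0 -.1;0 0 0 0 -.1;0 0 0 0 -.1;0 0 -.05 0 -.1;0 0 -.2 0 -.1;0 0 -.2 0 -.1;0 0 -.15 0 .15;0 0 0 0 .15'; python3 -c "
from h import *
c=cams.camera('top');strikes(c,(340,140,490,310))
go(.6140,-.0786,.15,25.8)"
```

```text
time: 32.5
ee_pos: [0.5132, 0.2255, 0.1533]
eef_rot: [0.669, 0.743, 0.005, -0.004]
ft_force: [0.6, 0.8, -1.0]
width: 0.0467
grip_force: 0.0
strike mid [ 0.6145 -0.079 ] sep mm 68.5 L 87.5 ang 25.8 px [363. 208.] [35.5 10.1]
psi 96.1 yaw sum 0.7806 dx dy dz sum [-0.2021  1.5893 -0.0143] t 32.55 toolz [-0.002  0.012 -1.   ] j [-0.98  0.26  0.57  1.76 -0.16  1.16 -0.25]
```

```bash
python3 -m crank '0 0 0 .0867 .15;0 0 0 .0867 .15;0 0 0 .0867 .15;0 0 0 .0867 .15;0 0 0 .0867 .15;0 0 0 .0867 .15;0 0 0 .0867 .15;0 0 0 .0867 .15;0 0 0 .0867 .15;-.0253 .1987 0 0 .15';python3 -m crank '-.0253 .1987 0 0 .15;-.0253 .1987 0 0 .15;-.0253 .1987 0 0 .15;-.0253 .1987 0 0 .15;-.0253 .1987 0 0 .15;-.0253 .1987 0 0 .15;-.0253 .1987 0 0 .15;0 0 0 0 .15;0 0 0 0 .15'; python3 -c "
from h import *
c=cams.camera('scene');strikes(c,(215,110,350,290))
go(.6142,-.0788,.018,25.8)
c=cams.camera('top');cv2.imwrite('pics/t5.png',cv2.resize(c['img'][220:345,170:340],None,fx=4.5,fy=4.5,interpolation=cv2.INTER_CUBIC))"
```

```text
time: 33.55
ee_pos: [0.5216, 0.1917, 0.1466]
eef_rot: [0.974, 0.224, -0.003, -0.005]
ft_force: [1.1, 0.1, -0.0]
width: 0.05
grip_force: 0.0
time: 34.45
ee_pos: [0.6123, -0.0804, 0.144]
eef_rot: [0.975, 0.222, -0.002, -0.005]
ft_force: [-0.4, 0.2, -0.5]
width: 0.0503
grip_force: 0.0
strike mid [0.5591 0.0499] sep mm 55.8 L 74.8 ang 45.0 px [338. 273.] [23. 32.]
psi 25.8 yaw sum 0.0003 dx dy dz sum [0.0092 0.0108 0.6303] t 34.50 toolz [-0.007  0.009 -1.   ] j [-0.56  0.47  0.82  1.61 -0.37  1.23 -0.78]
```

View pics/t5.png

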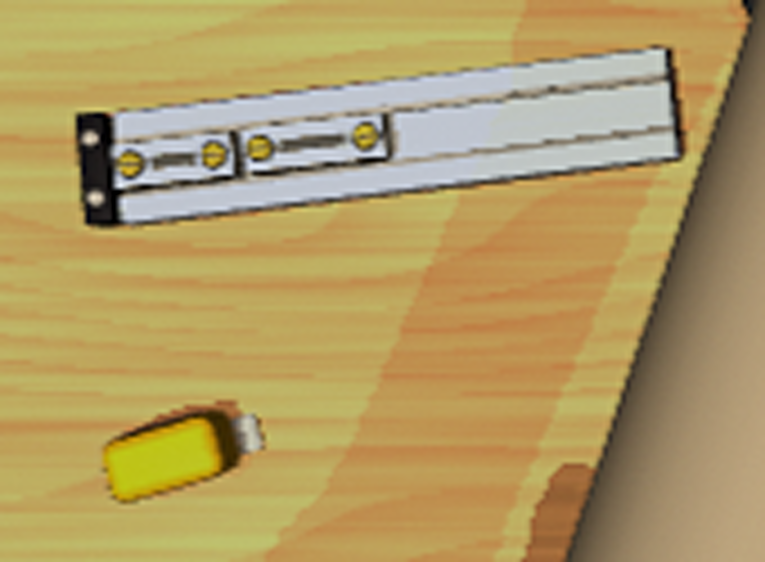

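The row now holds strikes 64 and 76, seated, with terminals at crop (130,163), (214,154), (259,147) and (364,135). Gripping strike88.

```bash
python3 -m crank '.0092 .0108 .16 0 .15;0 0 .16 0 .15;0 0 .16 0 .15;0 0 .15 0 .15;0 0 0 0 .15;0 0 0 0 -1;0 0 0 0 -1;0 0 0 0 -1;0 0 0 0 -1;0 0 0 0 -1'; python3 -c "
from h import *
c=cams.camera('top')
T=[ray(c,(170+u/4.5-.4,220+v/4.5-.4),.043) for u,v in ((130,163),(214,154),(259,147),(364,135))]
for t in T: print(t.round(4))
M=(T[2]+T[3])/2;a=np.radians(96.1);u=np.array([np.cos(a),np.sin(a)])
P=M[:2]-u*.085;Q=np.array([.5102,.2257])-u*.085;print(M,P,Q)
go(*((P+Q)/2),.10,96.1)"
```

```text
time: 35.55
ee_pos: [0.6155, -0.0789, 0.0199]
eef_rot: [0.975, 0.224, -0.001, -0.005]
ft_force: [-1.4, 1.4, 6.0]
width: 0.0237
grip_force: 25.0
[0.5006 0.3197 0.043 ]
[0.505  0.2748 0.043 ]
[0.5085 0.2507 0.043 ]
[0.5145 0.1945 0.043 ]
[0.51148396 0.22260758 0.043     ] [0.52051641 0.13808886] [0.51923245 0.14118127]
psi 25.9 yaw sum -0.7805 dx dy dz sum [ 1.1414 -0.3601 -0.3884] t 35.60 toolz [-0.004  0.009 -1.   ] j [-0.49  0.62  0.73  1.7  -0.49  1.02 -0.71]
```

```bash
python3 -m crank '0 0 -.13 0 -1;0 0 -.13 -.0867 -1;0 0 -.128 -.0867 -1;0 0 0 -.0867 -1;0 0 0 -.0867 -1;0 0 0 -.0867 -1;0 0 0 -.0867 -1;0 0 0 -.0867 -1;0 0 0 -.0867 -1;0 0 0 -.0867 -1';python3 -m crank '.1902 -.06 0 0 -1;.1902 -.06 0 0 -1;.1902 -.06 0 0 -1;.1902 -.06 0 0 -1;.1902 -.06 0 0 -1;.1902 -.06 0 0 -1;0 0 0 0 -1;0 0 0 0 -1'; python3 -c "
from h import *
go(.5195,.1396,.048,96.1)"
```

```text
time: 36.6
ee_pos: [0.615, -0.0799, 0.0964]
eef_rot: [0.667, 0.745, 0.001, -0.005]
ft_force: [0.3, -0.1, -1.1]
width: 0.0233
grip_force: 25.0
time: 37.4
ee_pos: [0.5192, 0.1402, 0.099]
eef_rot: [0.668, 0.744, 0.002, -0.005]
ft_force: [0.1, -0.4, -2.3]
width: 0.0237
grip_force: 25.0
psi 96.2 yaw sum 0.0009 dx dy dz sum [-0.0054  0.0023  0.255 ] t 37.40 toolz [-0.005  0.009 -1.   ] j [-0.75  0.26  0.46  1.86 -0.15  1.05 -0.12]
```

```bash
python3 -m crank '-.005 .0023 .13 0 -1;0 0 .125 0 -1;0 0 0 0 -1;0 0 .03 0 -1;0 0 .03 0 -1;0 0 .02 0 -1;0 0 0 0 -1;0 0 .012 0 -1;0 0 .008 0 -1;0 0 0 0 -1'
```

```text
time: 38.4
ee_pos: [0.5199, 0.1393, 0.0281]
eef_rot: [0.669, 0.744, 0.002, -0.005]
ft_force: [0.3, 0.4, -0.7]
width: 0.0235
grip_force: 25.0
```

```bash
python3 -m crank '0 0 0 0 -.1;0 0 0 0 -.1;0 0 0 0 -.1;0 0 -.05 0 -.1;0 0 -.2 0 -.1;0 0 -.2 0 -.1;0 0 -.15 0 -.1;0 0 0 0 -.1'; python3 -c "
from h import *
go(.45,-.25,.2,0)"
```

```text
time: 39.2
ee_pos: [0.5228, 0.1387, 0.153]
eef_rot: [0.669, 0.743, 0.005, -0.004]
ft_force: [0.6, 0.4, -1.1]
width: 0.0394
grip_force: 0.0
psi 96.0 yaw sum 1.0671 dx dy dz sum [-0.3637  1.9402 -0.2595] t 39.20 toolz [ 0.002  0.012 -1.   ] j [-0.76  0.2   0.48  1.8  -0.11  1.16 -0.14]
```

```bash
python3 -m crank '0 0 -.05 .0821 -.1;0 0 -.05 .0821 -.1;0 0 -.05 .0821 -.1;0 0 -.05 .0821 -.1;0 0 -.05 .0821 -.1;0 0 0 .0821 -.1;0 0 0 .0821 -.1;0 0 0 .0821 -.1;0 0 0 .0821 -.1;0 0 0 .0821 -.1';python3 -m crank '0 0 0 .0821 -.1;0 0 0 .0821 -.1;0 0 0 .0821 -.1;-.05 .194 0 0 -.1;-.05 .194 0 0 -.1;-.05 .194 0 0 -.1;-.05 .194 0 0 -.1;-.05 .194 0 0 -.1;-.05 .194 0 0 -.1;-.05 .194 0 0 -.1';python3 -m crank '-.04 .194 0 0 -.1;0 .194 0 0 -.1;0 .194 0 0 -.1;0 0 0 0 -.1'; python3 -c "
from h import *
go(.45,-.25,.2,0)
c=cams.camera('top');d=cams.camera('scene')
cv2.imwrite('pics/t6.png',np.hstack([cv2.resize(c['img'][215:345,175:335],None,fx=4,fy=4,interpolation=cv2.INTER_CUBIC),cv2.resize(c['img'][160:245,425:475],(50*4,85*4),interpolation=cv2.INTER_CUBIC)[:340].repeat(1,0) if 0 else cv2.copyMakeBorder(cv2.resize(c['img'][160:245,430:470],None,fx=4,fy=4,interpolation=cv2.INTER_CUBIC),0,180,0,0,cv2.BORDER_CONSTANT)]))
cv2.imwrite('pics/s6.png',cv2.resize(d['img'][160:230,150:250],None,fx=6,fy=6,interpolation=cv2.INTER_CUBIC))"
```

```text
time: 40.2
ee_pos: [0.5204, 0.1375, 0.1978]
eef_rot: [0.982, 0.19, -0.002, -0.005]
ft_force: [-0.4, -0.8, 0.0]
width: 0.0389
grip_force: 0.0
time: 41.2
ee_pos: [0.4498, -0.1354, 0.1959]
eef_rot: [1.0, 0.0, -0.002, -0.005]
ft_force: [0.9, -0.1, -0.4]
width: 0.0392
grip_force: 0.0
time: 41.6
ee_pos: [0.4411, -0.2553, 0.195]
eef_rot: [1.0, -0.003, -0.003, -0.003]
ft_force: [0.0, -0.6, -0.5]
width: 0.0392
grip_force: 0.0
psi -0.4 yaw sum -0.0040 dx dy dz sum [ 0.0443 -0.0268 -0.0249] t 41.60 toolz [-0.006  0.006 -1.   ] j [-0.51  0.13  1.04  1.83 -0.12  1.25 -1.01]
```

View pics/t6.png

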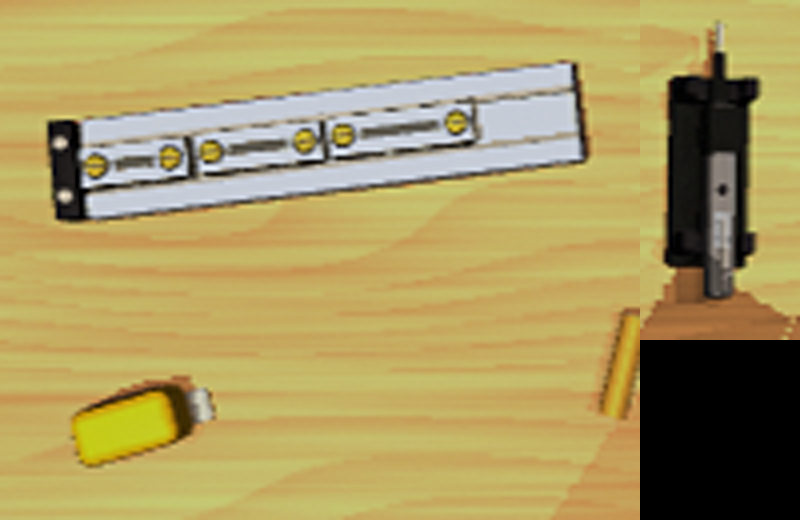

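View pics/s6.png

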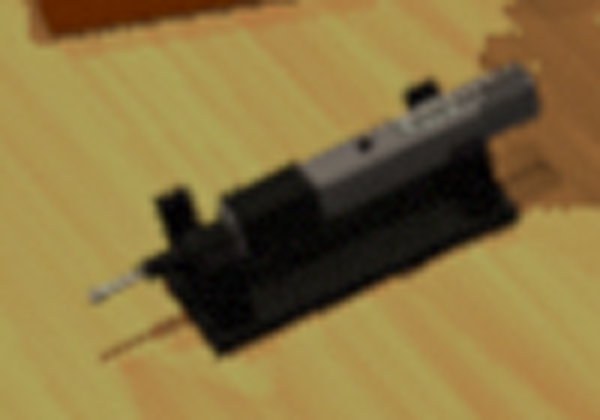

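The top view shows all three strikes seated in the row, with terminals at crop (95,165), (170,157), (211,152), (305,141), (343,135) and (456,122). The pen tip is at crop (717,25) in the top view and (97,292) in the scene view, and the pen runs straight up the image to +x.

```bash
python3 - <<'E'
from h import *
c=cams.camera('top');d=cams.camera('scene')
tt=(430+77/4-.4,160+25/4-.4); ts=(150+97/6-.4,160+292/6-.4)
print('tip top',ray(c,tt,.033).round(4),'scene',ray(d,ts,.033).round(4))
# pen body grey top face: mask in top view
hsv=cv2.cvtColor(c['img'],cv2.COLOR_BGR2HSV)
print('body axis top face',[ray(c,(430+u/4-.4,160+v/4-.4),.042).round(4).tolist() for u,v in((82,155),(80,270))], 'tail bottom',ray(c,(430+77/4-.4,160+297/4-.4),.024).round(4))
print('scene body: front-edge, tail top',[ray(d,(150+u/6-.4,160+v/6-.4),.042).round(4).tolist() for u,v in((305,182),(522,78))])
T=[ray(c,(175+u/4-.4,215+v/4-.4),.043) for u,v in((95,165),(170,157),(211,152),(305,141),(343,135),(456,122))]
for t in T: print(t.round(4))
for p in [(72,410),(80,465),(175,435),(210,405)]: print('tape',ray(c,(175+p[0]/4,215+p[1]/4),.058).round(3), ray(c,(175+p[0]/4,215+p[1]/4),.0).round(3))
r=lambda p,z:ray(c,p,z).round(4)
print('rest',[(r((430+u/4,160+v/4),.038)).tolist() for u,v in ((30,78),(118,80),(28,265),(115,262))])
E
```

```text
tip top [ 0.7181 -0.293   0.033 ] scene [ 0.7163 -0.2907  0.033 ]
body axis top face [[0.6353, -0.2911, 0.042], [0.5648, -0.2876, 0.042]] tail bottom [ 0.5503 -0.2899  0.024 ]
scene body: front-edge, tail top [[0.6378, -0.2849, 0.042], [0.5508, -0.284, 0.042]]
[0.5005 0.32   0.043 ]
[0.5049 0.2749 0.043 ]
[0.5077 0.2502 0.043 ]
[0.5138 0.1936 0.043 ]
[0.5173 0.1707 0.043 ]
[0.5245 0.1026 0.043 ]
tape [0.354 0.327 0.058] [0.351 0.342 0.   ]
tape [0.322 0.322 0.058] [0.317 0.336 0.   ]
tape [0.339 0.266 0.058] [0.335 0.278 0.   ]
tape [0.357 0.246 0.058] [0.353 0.257 0.   ]
rest [[0.6831, -0.2628, 0.038], [0.6813, -0.3167, 0.038], [0.5677, -0.2581, 0.038], [0.569, -0.311, 0.038]]
```

```bash
python3 -c "
from h import *
go(.6127,-.2885,.08,-2.3)"
```

```text
psi 0.1 yaw sum 0.0265 dx dy dz sum [0.8602 0.1678 0.5667] t 41.80 toolz [-0.006  0.01  -1.   ] j [-0.52  0.13  1.03  1.84 -0.12  1.25 -1.02]
```

```bash
python3 -m crank '0 0 0 .0265 .15;.172 .0336 .05 0 .15;.172 .0336 .1 0 .15;.172 .0336 .1 0 .15;.172 .0336 .15 0 .15;.172 .0336 .167 0 .15;0 0 0 0 .15;0 0 0 0 .15'; python3 -c "
from h import *
go(.6127,-.2885,.016,-2.3)"
```

```text
time: 42.6
ee_pos: [0.6124, -0.2886, 0.079]
eef_rot: [1.0, -0.02, -0.004, -0.005]
ft_force: [0.1, -0.3, 1.1]
width: 0.0499
grip_force: 0.0
psi -2.3 yaw sum 0.0003 dx dy dz sum [0.0043 0.0022 0.3152] t 42.60 toolz [-0.008  0.009 -1.   ] j [-0.19  0.7   0.84  1.49 -0.55  1.2  -0.87]
```

```bash
python3 -m crank '.0043 .0022 .11 0 .15;0 0 .11 0 .15;0 0 .095 0 .15;0 0 0 0 .15;0 0 0 0 -1;0 0 0 0 -1;0 0 0 0 -1;0 0 0 0 -1;0 0 0 0 -1;0 0 0 0 -1' 15; python3 -m crank '0 0 0 0 -1;0 0 0 0 -1' 35; python3 -c "
from h import *
go(.6127,-.2885,.15,-2.3)"
```

```text
time: 43.6
ee_pos: [0.6132, -0.29, 0.0175]
eef_rot: [1.0, -0.021, -0.003, -0.004]
ft_force: [-0.2, 0.1, 2.0]
width: 0.0156
grip_force: 15.0
time: 43.8
ee_pos: [0.6132, -0.29, 0.0174]
eef_rot: [1.0, -0.021, -0.003, -0.004]
ft_force: [-0.8, 0.1, 3.1]
width: 0.0158
grip_force: 35.0
psi -2.4 yaw sum -0.0008 dx dy dz sum [-0.0062 -0.0129 -0.6627] t 43.80 toolz [-0.005  0.009 -1.   ] j [-0.16  0.77  0.8   1.53 -0.59  1.11 -0.84]
```

The pen is gripped: grip pose (0.6132, -0.290, 0.0174), ψ = -2.4°.

```bash
python3 -m crank '0 0 -.1 0 -1;0 0 -.2 0 -1;0 0 -.2 0 -1;0 0 -.163 0 -1;0 0 0 -.0785 -1;0 0 0 -.0785 -1;0 0 0 -.0785 -1;0 0 0 -.0785 -1;0 0 0 -.0785 -1;0 0 0 -.0785 -1'; python3 -c "
from h import *
go(.4201,.2552,.14,40)"
```

```text
time: 44.8
ee_pos: [0.6136, -0.291, 0.1495]
eef_rot: [0.939, 0.344, -0.001, -0.005]
ft_force: [1.1, -0.2, -0.5]
width: 0.0158
grip_force: 35.0
psi 40.3 yaw sum 0.0034 dx dy dz sum [ 1.0145 -2.7132  0.0775] t 44.80 toolz [-0.006  0.009 -1.   ] j [-0.11  0.59  0.73  1.42 -0.4   1.29 -0.22]
```

```bash
python3 -m crank '.0676 -.1809 0 0 -1;.0676 -.1809 0 0 -1;.0676 -.1809 0 0 -1;.0676 -.1809 0 0 -1;.0676 -.1809 0 0 -1;.0676 -.1809 0 0 -1;.0676 -.1809 0 0 -1;.0676 -.1809 0 0 -1;.0676 -.1809 0 0 -1;.0676 -.1809 0 0 -1'; python3 -m crank '.0676 -.1809 0 0 -1;.0676 -.1809 0 0 -1;.0676 -.1809 0 0 -1;.0676 -.1809 0 0 -1;.0676 -.1809 0 0 -1;0 0 0 0 -1;0 0 0 0 -1'; python3 -c "
from h import *
go(.4201,.2552,.045,40)"
```

```text
time: 45.8
ee_pos: [0.4838, 0.0742, 0.1537]
eef_rot: [0.94, 0.342, -0.001, -0.005]
ft_force: [0.2, 0.4, -0.8]
width: 0.0155
grip_force: 35.0
time: 46.5
ee_pos: [0.4197, 0.2552, 0.1554]
eef_rot: [0.939, 0.343, -0.001, -0.005]
ft_force: [0.0, -0.7, -0.8]
width: 0.0157
grip_force: 35.0
psi 40.1 yaw sum 0.0013 dx dy dz sum [0.0006 0.0068 0.5522] t 46.50 toolz [-0.005  0.008 -1.   ] j [-1.08  0.08  0.48  1.92 -0.05  1.15 -1.46]
```

```bash
python3 -m crank '.0006 .0068 .15 0 -1;0 0 .15 0 -1;0 0 .15 0 -1;0 0 .1 0 -1;0 0 0 0 -1;0 0 0 0 -1'; python3 -c "
from h import *
go(.4201,.2552,.031,40)
c=cams.camera('top');d=cams.camera('scene')
cv2.imwrite('pics/t7.png',np.hstack([cv2.resize(c['img'][225:285,180:260],None,fx=5,fy=5,interpolation=cv2.INTER_CUBIC),cv2.resize(d['img'][320:380,410:490],None,fx=5,fy=5,interpolation=cv2.INTER_CUBIC)]))
for P in ((.5005,.32,.043),(.4998,.322,.043),(.4998,.322,.0605)): print(proj(c,P),proj(d,P))"
```

```text
time: 47.1
ee_pos: [0.4211, 0.2539, 0.0462]
eef_rot: [0.94, 0.341, -0.001, -0.005]
ft_force: [0.5, 0.3, 0.0]
width: 0.0153
grip_force: 35.0
psi 39.9 yaw sum -0.0009 dx dy dz sum [-0.0001 -0.0075  0.0759] t 47.10 toolz [-0.005  0.008 -1.   ] j [-1.05  0.24  0.47  2.02 -0.15  0.92 -1.38]
[198.36529333 255.84579612] [464.83103088 358.84421225]
[197.53103462 256.14346954] [466.07092651 359.48438516]
[195.71139265 255.70336625] [468.21277543 353.99890819]
```

View pics/t7.png

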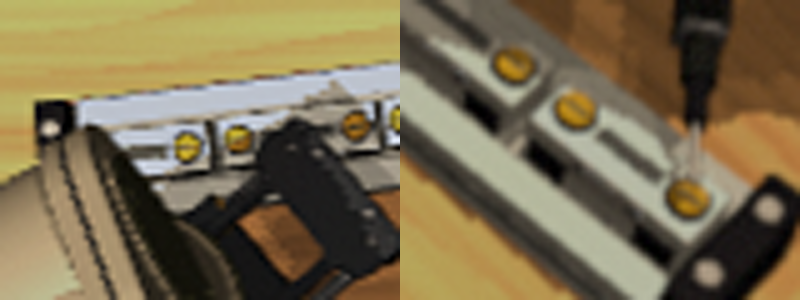

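The top view shows the tip hidden by the gripper. In the scene view the tip (691,172) hovers just above terminal 1 (689,197), and it matches the predicted projection within 1 px.

```bash
python3 -c "
from h import *
d=cams.camera('scene')
r=lambda u,v,z:ray(d,(u,v),z)[:2]
print('tip now seen',r(467.8,354.0,.0618))
for u,v in ((467.4,359.0),(444.6,341.2),(432.6,332.2)): print(r(u,v,.043).round(4))"
```

```text
tip now seen [0.50105424 0.32194721]
[0.4975 0.3227]
[0.5024 0.2775]
[0.5056 0.2533]
```

```bash
cat >> h.py <<'E'
TM=dict(zip(range(1,7),((.499,.3207),(.5035,.2755),(.5065,.2511),(.5124,.1943),(.5159,.1714),(.5231,.1033))))
def tip(i,z,psi):
    a=np.radians(psi); go(TM[i][0]-.104*np.cos(a),TM[i][1]-.104*np.sin(a),z,psi)
E
python3 -c "
from h import *
tip(1,.0325,40)"
```

```text
psi 40.0 yaw sum -0.0002 dx dy dz sum [-0.0127 -0.0009  0.0726] t 47.25 toolz [-0.004  0.01  -1.   ] j [-1.05  0.24  0.47  2.02 -0.15  0.92 -1.38]
```

```bash
python3 -m crank '-.0127 0 .02 0 -1;0 0 .03 0 -1;0 0 .022 0 -1;0 0 0 0 -1'; python3 -m crank '0 0 .004 0 -1;0 0 0 0 -1'; python3 -m crank '0 0 .004 0 -1;0 0 0 0 -1'
```

```text
time: 47.65
ee_pos: [0.4184, 0.2534, 0.0309]
eef_rot: [0.94, 0.342, -0.001, -0.005]
ft_force: [-0.7, 0.1, 1.2]
width: 0.016
grip_force: 35.0
time: 47.85
ee_pos: [0.4185, 0.2535, 0.0305]
eef_rot: [0.94, 0.342, -0.001, -0.005]
ft_force: [-1.3, -1.0, 2.4]
width: 0.0157
grip_force: 35.0
time: 48.05
ee_pos: [0.4186, 0.2535, 0.0297]
eef_rot: [0.94, 0.342, -0.001, -0.005]
ft_force: [-1.8, 0.3, 3.7]
width: 0.0156
grip_force: 35.0
```

Contact on terminal 1 at about 4 N. Hold briefly, lift, and go to terminal 2.

```bash
python3 -m crank '0 0 0 0 -1;0 0 0 0 -1;0 0 -.04 0 -1;0 0 -.04 0 -1;0 0 0 0 -1'; python3 -c "
from h import *
tip(2,.0315,40)"
```

```text
time: 48.55
ee_pos: [0.4192, 0.2538, 0.0469]
eef_rot: [0.94, 0.342, -0.0, -0.005]
ft_force: [0.4, 1.2, 0.5]
width: 0.0161
grip_force: 35.0
psi 40.0 yaw sum 0.0002 dx dy dz sum [-0.1276  0.1884  0.0748] t 48.55 toolz [-0.004  0.01  -1.   ] j [-1.05  0.23  0.47  2.02 -0.14  0.91 -1.38]
```

```bash
python3 -m crank '-.0638 .0942 0 0 -1;-.0638 .0942 0 0 -1;0 0 0 0 -1;0 0 .03 0 -1;0 0 .03 0 -1;0 0 .012 0 -1;0 0 0 0 -1'; python3 -m crank '0 0 .004 0 -1;0 0 0 0 -1'
```

```text
time: 49.25
ee_pos: [0.423, 0.2087, 0.0304]
eef_rot: [0.939, 0.343, -0.001, -0.005]
ft_force: [-0.8, 0.2, 1.7]
width: 0.0155
grip_force: 35.0
time: 49.45
ee_pos: [0.4232, 0.2086, 0.0301]
eef_rot: [0.94, 0.342, -0.001, -0.005]
ft_force: [-2.1, 0.0, 1.0]
width: 0.0156
grip_force: 35.0
```

```bash
python3 -m crank '0 0 .005 0 -1;0 0 0 0 -1;0 0 0 0 -1'; python3 -m crank '0 0 0 0 -1;0 0 -.04 0 -1;0 0 -.04 0 -1;0 0 0 0 -1'; python3 -c "
from h import *
tip(3,.0312,40)"
```

```text
time: 49.75
ee_pos: [0.4233, 0.2084, 0.0292]
eef_rot: [0.94, 0.342, -0.001, -0.005]
ft_force: [-1.5, 0.6, 2.4]
width: 0.0154
grip_force: 35.0
time: 50.15
ee_pos: [0.4239, 0.2082, 0.0462]
eef_rot: [0.94, 0.342, -0.0, -0.005]
ft_force: [-0.1, 0.7, -0.3]
width: 0.016
grip_force: 35.0
psi 40.0 yaw sum -0.0001 dx dy dz sum [-0.066   0.1016  0.0739] t 50.15 toolz [-0.004  0.01  -1.   ] j [-1.    0.19  0.5   2.07 -0.13  0.9  -1.3 ]
```

```bash
python3 -m crank '-.033 .0508 0 0 -1;-.033 .0508 0 0 -1;0 0 0 0 -1;0 0 .03 0 -1;0 0 .03 0 -1;0 0 .014 0 -1;0 0 0 0 -1'; python3 -m crank '0 0 .006 0 -1;0 0 0 0 -1;0 0 0 0 -1';python3 -m crank '0 0 .004 0 -1;0 0 0 0 -1;0 0 0 0 -1'
```

```text
time: 50.85
ee_pos: [0.4259, 0.1842, 0.0295]
eef_rot: [0.94, 0.342, -0.001, -0.005]
ft_force: [-0.7, -1.4, 1.1]
width: 0.0155
grip_force: 35.0
time: 51.15
ee_pos: [0.4262, 0.1843, 0.029]
eef_rot: [0.94, 0.342, -0.001, -0.005]
ft_force: [-1.2, -0.2, 2.8]
width: 0.0159
grip_force: 35.0
time: 51.45
ee_pos: [0.4261, 0.1842, 0.0281]
eef_rot: [0.94, 0.342, -0.001, -0.005]
ft_force: [-1.9, 0.0, 2.7]
width: 0.0155
grip_force: 35.0
```

```bash
python3 -m crank '0 0 -.04 0 -1;0 0 -.05 0 -1;0 0 0 0 -1'; python3 -c "
from h import *
tip(4,.0305,40);tip(5,.0305,20)"
```

```text
time: 51.75
ee_pos: [0.4271, 0.1844, 0.0475]
eef_rot: [0.94, 0.342, 0.0, -0.005]
ft_force: [-0.1, -0.5, -1.9]
width: 0.016
grip_force: 35.0
psi 40.0 yaw sum 0.0001 dx dy dz sum [-0.1618  0.237   0.0821] t 51.75 toolz [-0.003  0.01  -1.   ] j [-0.98  0.18  0.52  2.09 -0.12  0.9  -1.26]
psi 40.0 yaw sum -1.7777 dx dy dz sum [ 0.1251 -0.2138  0.0828] t 51.75 toolz [-0.003  0.01  -1.   ] j [-0.98  0.18  0.52  2.09 -0.12  0.9  -1.26]
```

```bash
python3 -m crank '-.0809 .1185 0 0 -1;-.0809 .1185 0 0 -1;0 0 0 0 -1;0 0 .03 0 -1;0 0 .03 0 -1;0 0 .024 0 -1;0 0 0 0 -1'; python3 -m crank '0 0 .005 0 -1;0 0 0 0 -1;0 0 0 0 -1';python3 -m crank '0 0 .004 0 -1;0 0 0 0 -1;0 0 0 0 -1'
```

```text
time: 52.45
ee_pos: [0.4316, 0.1277, 0.028]
eef_rot: [0.939, 0.343, -0.001, -0.005]
ft_force: [-0.2, 0.8, 2.2]
width: 0.0158
grip_force: 35.0
time: 52.75
ee_pos: [0.4319, 0.1273, 0.0279]
eef_rot: [0.94, 0.342, -0.001, -0.005]
ft_force: [-1.1, 1.2, 2.1]
width: 0.0155
grip_force: 35.0
time: 53.05
ee_pos: [0.432, 0.1272, 0.027]
eef_rot: [0.94, 0.342, -0.001, -0.005]
ft_force: [0.5, 1.3, 2.9]
width: 0.016
grip_force: 35.0
```

```bash
python3 -m crank '0 0 -.04 0 -1;0 0 -.05 0 -1;0 0 0 0 -1'; python3 -c "
from h import *
tip(5,.0295,40)"
```

```text
time: 53.35
ee_pos: [0.4326, 0.1269, 0.0462]
eef_rot: [0.94, 0.342, -0.0, -0.005]
ft_force: [0.4, 0.2, -1.0]
width: 0.016
grip_force: 35.0
psi 40.0 yaw sum -0.0001 dx dy dz sum [-0.0585  0.0981  0.0826] t 53.35 toolz [-0.004  0.01  -1.   ] j [-0.9   0.15  0.56  2.12 -0.11  0.9  -1.15]
```

```bash
python3 -m crank '-.0293 .049 0 0 -1;-.0293 .049 0 0 -1;0 0 0 0 -1;0 0 .03 0 -1;0 0 .03 0 -1;0 0 .024 0 -1;0 0 0 0 -1'; python3 -m crank '0 0 .005 0 -1;0 0 0 0 -1;0 0 0 0 -1'; python3 -c "
from h import *
d=cams.camera('scene')
cv2.imwrite('pics/s8.png',cv2.resize(d['img'][250:375,320:480],None,fx=4.8,fy=4.8,interpolation=cv2.INTER_CUBIC))"
```

```text
time: 54.05
ee_pos: [0.4351, 0.1046, 0.0271]
eef_rot: [0.94, 0.342, -0.001, -0.005]
ft_force: [-1.9, -0.2, 1.9]
width: 0.0156
grip_force: 35.0
time: 54.35
ee_pos: [0.4354, 0.1046, 0.027]
eef_rot: [0.94, 0.342, -0.001, -0.005]
ft_force: [-1.4, 0.1, 2.4]
width: 0.0155
grip_force: 35.0
```

View pics/s8.png

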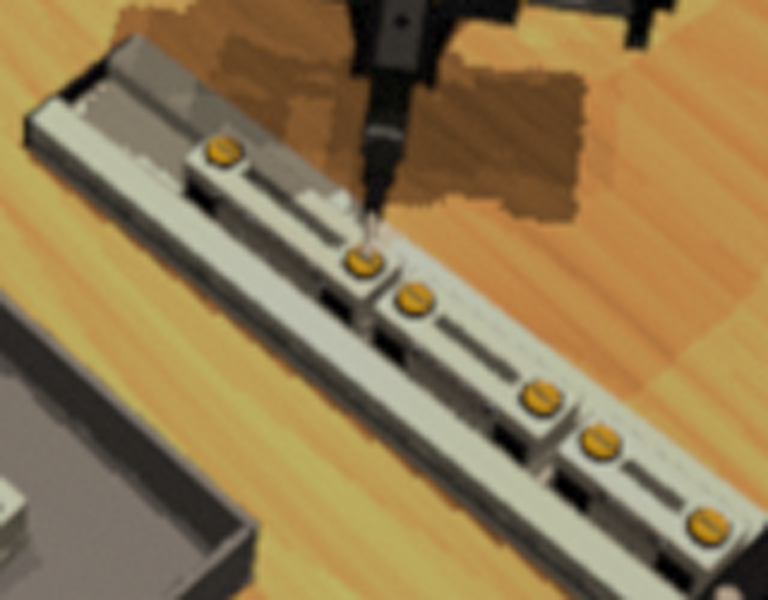

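The tip (370,255) sits on terminal 5 (364,262), and all strikes are fully down. On to terminal 6.

```bash
python3 -m crank '0 0 0 0 -1;0 0 -.04 0 -1;0 0 -.06 0 -1;0 0 0 .0834 -1;0 0 0 .0834 -1;0 0 0 0 -1'; python3 -c "
from h import *
tip(6,.0285,25)"
```

```text
time: 55.0
ee_pos: [0.4359, 0.1045, 0.0478]
eef_rot: [0.977, 0.215, -0.001, -0.005]
ft_force: [-0.1, 0.2, -0.6]
width: 0.0159
grip_force: 35.0
psi 24.9 yaw sum -0.0013 dx dy dz sum [-0.1276  0.1905  0.0945] t 55.00 toolz [-0.004  0.01  -1.   ] j [-0.9   0.14  0.61  2.13 -0.12  0.9  -1.36]
```

```bash
python3 -m crank '-.06 .0953 0 0 -1;-.06 .0953 0 0 -1;0 0 0 0 -1;0 0 .03 0 -1;0 0 .03 0 -1;0 0 .03 0 -1;0 0 0 0 -1'; python3 -m crank '0 0 .008 0 -1;0 0 0 0 -1;0 0 0 0 -1';python3 -m crank '0 0 .004 0 -1;0 0 0 0 -1;0 0 0 0 -1'
```

```text
time: 55.7
ee_pos: [0.4296, 0.0602, 0.0277]
eef_rot: [0.976, 0.217, -0.002, -0.005]
ft_force: [0.0, -0.1, 0.8]
width: 0.0159
grip_force: 35.0
time: 56.0
ee_pos: [0.4299, 0.06, 0.027]
eef_rot: [0.976, 0.217, -0.002, -0.005]
ft_force: [-0.2, 1.1, 1.4]
width: 0.0156
grip_force: 35.0
time: 56.3
ee_pos: [0.4299, 0.0599, 0.0262]
eef_rot: [0.976, 0.217, -0.001, -0.005]
ft_force: [-1.1, 0.8, 2.7]
width: 0.0159
grip_force: 35.0
```

```bash
python3 -m crank '0 0 0 0 -1;0 0 -.05 0 -1;0 0 -.15 0 -1;0 0 -.2 0 -1;0 0 -.2 0 -1;0 0 0 .076 -1;0 0 0 .076 -1;0 0 0 .076 -1;0 0 0 .076 -1;0 0 0 0 -1'; python3 -c "
from h import *
go(.6132,-.29,.13,-2.4)"
```

```text
time: 57.3
ee_pos: [0.4303, 0.0583, 0.1464]
eef_rot: [1.0, -0.022, -0.003, -0.004]
ft_force: [-0.6, 1.4, -0.3]
width: 0.0158
grip_force: 35.0
psi -2.5 yaw sum -0.0011 dx dy dz sum [0.9872 1.7022 0.0623] t 57.30 toolz [-0.005  0.009 -1.   ] j [-0.86 -0.07  0.62  2.06  0.03  1.14 -1.87]
```

```bash
python3 -m crank '.0987 .1702 0 0 -1;.0987 .1702 0 0 -1;.0987 .1702 0 0 -1;.0987 .1702 0 0 -1;.0987 .1702 0 0 -1;.0987 .1702 0 0 -1;.0987 .1702 0 0 -1;.0987 .1702 0 0 -1;.0987 .1702 0 0 -1;.0987 .1702 0 0 -1'; python3 -m crank '0 0 0 0 -1;0 0 0 0 -1;0 0 0 0 -1'; python3 -c "
from h import *
go(.6132,-.29,.05,-2.4)
c=cams.camera('top');strikes(c,(150,140,340,300),.043)"
```

```text
time: 58.3
ee_pos: [0.6141, -0.2906, 0.1418]
eef_rot: [1.0, -0.018, -0.003, -0.004]
ft_force: [0.6, 0.0, 0.0]
width: 0.0153
grip_force: 35.0
time: 58.6
ee_pos: [0.6136, -0.2882, 0.1421]
eef_rot: [1.0, -0.019, -0.003, -0.005]
ft_force: [0.2, 0.4, -0.8]
width: 0.016
grip_force: 35.0
psi -2.2 yaw sum 0.0022 dx dy dz sum [0.001  0.0132 0.4603] t 58.60 toolz [-0.006  0.01  -1.   ] j [-0.15  0.61  0.79  1.43 -0.44  1.29 -0.94]
```

```bash
python3 -m crank '.001 .0132 .15 .0022 -1;0 0 .15 0 -1;0 0 .16 0 -1;0 0 0 0 -1'; python3 -c "
from h import *
go(.6132,-.29,.02,-2.4)"
```

```text
time: 59.05
ee_pos: [0.6113, -0.288, 0.0462]
eef_rot: [1.0, -0.021, -0.006, -0.006]
ft_force: [-0.7, 0.2, -1.2]
width: 0.0155
grip_force: 35.0
psi -2.4 yaw sum -0.0000 dx dy dz sum [0.0117 0.0109 0.1307] t 59.05 toolz [-0.011  0.012 -1.   ] j [-0.12  0.7   0.73  1.51 -0.5   1.14 -0.9 ]
```

```bash
python3 -m crank '0 0 0 0 -1;0 0 0 0 -1'; python3 -c "
from h import *
go(.6132,-.29,.02,-2.4)"
```

```text
time: 59.25
ee_pos: [0.6144, -0.2915, 0.0524]
eef_rot: [1.0, -0.022, -0.001, -0.004]
ft_force: [0.1, -0.9, 0.3]
width: 0.0159
grip_force: 35.0
psi -2.5 yaw sum -0.0012 dx dy dz sum [-0.0058 -0.0058  0.1622] t 59.25 toolz [-0.002  0.008 -1.   ] j [-0.12  0.7   0.74  1.5  -0.5   1.14 -0.9 ]
```

```bash
python3 -m crank '-.0058 -.0058 .05 0 -1;0 0 .05 0 -1;0 0 .05 0 -1;0 0 0 0 -1;0 0 0 0 -1;0 0 0 0 -1'; python3 -m crank '0 0 .01 0 -1;0 0 0 0 -1;0 0 0 0 -1';python3 -m crank '0 0 .008 0 -1;0 0 0 0 -1;0 0 0 0 -1'
```

```text
time: 59.85
ee_pos: [0.6119, -0.2899, 0.02]
eef_rot: [1.0, -0.022, -0.003, -0.004]
ft_force: [0.1, -0.1, -1.0]
width: 0.0155
grip_force: 35.0
time: 60.15
ee_pos: [0.6121, -0.2899, 0.0182]
eef_rot: [1.0, -0.022, -0.003, -0.004]
ft_force: [0.9, 0.2, -0.4]
width: 0.0156
grip_force: 35.0
time: 60.45
ee_pos: [0.6124, -0.29, 0.0174]
eef_rot: [1.0, -0.022, -0.002, -0.004]
ft_force: [-1.6, 0.1, 7.8]
width: 0.0153
grip_force: 35.0
```

```bash
python3 -m crank '0 0 0 0 -.4;0 0 0 0 -.1;0 0 0 0 .15;0 0 0 0 .15;0 0 0 0 .15;0 0 -.05 0 .15;0 0 -.15 0 .15;0 0 -.2 0 .15;0 0 -.2 0 .15;-.2 0 -.1 0 .15'; python3 -m crank '-.2 0 0 0 .15;-.2 0 0 0 .15;-.2 .1 0 0 .15;-.2 .1 0 0 .15;0 0 0 0 .15;0 0 0 0 .15'; python3 - <<'E'
from h import *
c=cams.camera('top');d=cams.camera('scene')
s=read_state();print(s['ee_pos'],s['time'])
ref=cv2.imread('pics/top0.png');r2=cv2.imread('pics/scene0.png')
# tip: bright thin pixels ahead of the black nose, now vs start
for n,a,b,bx in(('top',ref,c['img'],(430,155,470,245)),('scene',r2,d['img'],(150,160,250,230))):
    x0,y0,x1,y1=bx;A=a[y0:y1,x0:x1];B=b[y0:y1,x0:x1]
    df=cv2.absdiff(A,B).max(2);print(n,'diff>40:',(df>40).sum(),'of',df.size, 'shift',cv2.phaseCorrelate(A.mean(2),B.mean(2)))
cv2.imwrite('pics/end.png',c['img'])
x=cv2.absdiff(ref,c['img']).max(2)>60; x[300:,280:]=0
n,l,st,ce=cv2.connectedComponentsWithStats(x.astype(np.uint8))
print([(ce[i].round().tolist(),int(st[i,4])) for i in range(1,n) if st[i,4]>25])
E
```

```text
time: 61.45
ee_pos: [0.5771, -0.2889, 0.1608]
eef_rot: [1.0, -0.02, 0.0, -0.003]
ft_force: [-0.4, -0.1, 1.2]
width: 0.0497
grip_force: 0.0
time: 62.05
ee_pos: [0.4109, -0.3225, 0.1581]
eef_rot: [1.0, -0.023, -0.002, -0.005]
ft_force: [0.2, -0.5, -0.2]
width: 0.0499
grip_force: 0.0
[ 0.41221511 -0.32157602  0.15762168] 62.15
top diff>40: 27 of 3600 shift ((-0.02854341395281068, 0.03740911118882195), 0.9390114079102995)
scene diff>40: 507 of 7000 shift ((0.1768872964802668, -0.15253329941820937), 0.8620028543564022)
[([275.0, 181.0], 314), ([362.0, 209.0], 389), ([399.0, 212.0], 276), ([238.0, 252.0], 508), ([274.0, 247.0], 47), ([495.0, 280.0], 4180), ([497.0, 261.0], 57), ([401.0, 273.0], 381), ([604.0, 290.0], 103), ([566.0, 288.0], 28)]
```

```bash
python3 - <<'E'
from h import *
from bench import workorder
c=cams.camera('top'); ref=cv2.imread('pics/t6.png')[:520,:640]
B=cv2.resize(c['img'][215:345,175:335],None,fx=4,fy=4,interpolation=cv2.INTER_CUBIC)
df=cv2.absdiff(ref,B).max(2); n=int((df[50:230,40:600]>70).sum()); print('row diff px',n)
if n<400: print(workorder.close_job())
E
```

```text
row diff px 1812
```

```bash
python3 - <<'E'
from h import *
c=cams.camera('top'); hsv=cv2.cvtColor(c['img'],cv2.COLOR_BGR2HSV)
for nm,I in(('t6',cv2.imread('pics/t6.png')[:520,:640]),('now',cv2.resize(c['img'][215:345,175:335],None,fx=4,fy=4,interpolation=cv2.INTER_CUBIC))):
    h=cv2.cvtColor(I,cv2.COLOR_BGR2HSV); m=cv2.inRange(h,(15,110,70),(35,255,255)); k=np.zeros_like(m)
    cv2.fillPoly(k,[np.array([[82,138],[570,80],[575,120],[88,190]])],255)
    n,l,st,ce=cv2.connectedComponentsWithStats(m&k)
    print(nm,[(ce[i].round(1).tolist(),int(st[i,4])) for i in range(1,n) if st[i,4]>60])
E
```

```text
t6 [([455.7, 122.1], 331), ([342.2, 134.7], 345), ([304.3, 140.7], 347), ([210.4, 151.1], 349), ([169.5, 157.5], 337), ([95.4, 165.6], 361)]
now [([455.7, 122.1], 331), ([342.2, 134.7], 346), ([304.4, 140.6], 344), ([210.4, 151.1], 349), ([169.3, 153.7], 347), ([95.2, 162.6], 361)]
```

Strike64 only slid about 2 mm sideways within the slot's play, and everything else is in place. Handing in.

```bash
python3 -c "
from bench import workorder
print(workorder.close_job())"
```

```text
the job is handed in; nothing more can be done
None
```

I handed the job in at about 62 s: strikes 64, 76 and 88 are seated in the slot in that order from the stop, the 30 mm wide strike70 is in the bin, strike82 was absent, all six terminals were touched in turn at roughly 2–5 N, the pen is back in its rest as it lay, and the bystanders were left alone.

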